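Lay the kindling crib and purge the flue before lighting the wood boiler

TASK

Get the wood boiler ready to light: build a kindling crib on the cast-iron grate out of every wooden slat on the bench, laid flat, two to a layer, the first pair across the grate's bars and each further layer crosswise to the one below, the slats of a pair about 90 mm apart centre to centre and the crib centred on the grate (an odd slat left over takes one of the two places in the top layer). Throw the flue-damper lever into the lighting notch, the one marked with the brass plate, and with the damper there hold the fan button fully down for at least three seconds to purge the flue, then let it up; the crib may be built before or after that. Leave the damper in that notch and the other things on the bench where they are.

Things in the scene. Friction and masses are not known exactly. Their poses are not given: they have to be found in the camera images.
- slat1_mid (a point): centre (half-way up) of a straight, plain wooden kindling slat, 170 mm long (its x axis), 26 mm wide (y), 18 mm thick (z); about 55 g; lies flat on the bench to the left of the grate, its length roughly along the bench's depth; five to seven such slats are there, the rest are absent
- slat2_mid (a point): centre (half-way up) of a straight, plain wooden kindling slat, 170 mm long (its x axis), 26 mm wide (y), 18 mm thick (z); about 55 g; lies flat on the bench to the left of the grate, its length roughly along the bench's depth; five to seven such slats are there, the rest are absent
- slat3_mid (a point): centre (half-way up) of a straight, plain wooden kindling slat, 170 mm long (its x axis), 26 mm wide (y), 18 mm thick (z); about 55 g; lies flat on the bench to the left of the grate, its length roughly along the bench's depth; five to seven such slats are there, the rest are absent
- slat4_mid (a point): centre (half-way up) of a straight, plain wooden kindling slat, 170 mm long (its x axis), 26 mm wide (y), 18 mm thick (z); about 55 g; lies flat on the bench to the left of the grate, its length roughly along the bench's depth; five to seven such slats are there, the rest are absent
- slat5_mid (a point): centre (half-way up) of a straight, plain wooden kindling slat, 170 mm long (its x axis), 26 mm wide (y), 18 mm thick (z); about 55 g; lies flat on the bench to the left of the grate, its length roughly along the bench's depth; five to seven such slats are there, the rest are absent
- slat6_mid (a point): centre (half-way up) of a straight, plain wooden kindling slat, 170 mm long (its x axis), 26 mm wide (y), 18 mm thick (z); about 55 g; lies flat on the bench to the left of the grate, its length roughly along the bench's depth; five to seven such slats are there, the rest are absent
- slat7_mid (a point): centre (half-way up) of a straight, plain wooden kindling slat, 170 mm long (its x axis), 26 mm wide (y), 18 mm thick (z); about 55 g; lies flat on the bench to the left of the grate, its length roughly along the bench's depth; five to seven such slats are there, the rest are absent
- grate_top (a point): centre of the top face of the black cast-iron grate: fixed, 180 mm square, its flat top 24 mm above the bench; its nine bars run along this point's x axis, y is across the bars, z up
- damper (a joint): swing of the damper lever, rad: 0 upright, positive leans to the +x axis of damper_pivot; range -0.68 to 0.68. A nose on the lever points at notches in the rim of the steel sector, at -0.5 (shut), 0.0 (half) and +0.5 (lighting, marked by the brass plate); nothing snaps: a friction washer holds the lever wherever it is left; about 1 to 2 N at the knob moves it
- damper_knob (a point): centre of the black ball knob, 28 mm across, on the end of the damper lever, 105 mm from the pivot, 125 to 150 mm above the bench; nothing but the thin lever rod stands within 25 mm below it
- damper_pivot (a point): pivot of the damper lever on its fixed grey-and-steel hand quadrant (base 110 x 70 mm), 45 mm above the bench; x is the way that the lever swings as its value grows, y is the pivot's axis (on the side +y of the lever stands the notched sector, 66 mm radius), z up
- light_notch (a point): the lighting notch in the sector's rim, beside the lever: the one with the brass plate
- purge_top (a point): centre of the top face of the fan's black push button, 32 mm across, facing up in a steel collar on a grey box 84 mm square and 95 mm high; the face stands 113 mm over the bench when up
- purge (a joint): how far the fan button is pressed, in m: 0 up, 0.006 fully down; a spring brings it back; fully down takes about 5 N
- jar: glass jar of brass washers with a steel lid, 72 mm across, 98 mm high; origin under its centre; bystander
- level: small green spirit level, 240 x 30 mm, 45 mm high; origin under its centre, long along its y; bystander
- mirror: silver inspection mirror, a 56 mm disc on a thin stem, 240 mm long in all, 16 mm high; lies beyond the grate, long along its y; bystander
- tin: small round tin, 64 mm across, 85 mm high; origin under its centre; bystander
- pipe_wrench: red pipe wrench lying flat, about 300 mm long, along its x; bystander
- flue_brush: wooden-backed wire brush, 245 mm long (its x), 31 mm high; bystander
Things that resemble listed ones, but are neither listed nor needed, are in the scene too. Leave any black or red look-alike of the part that bears slat2_mid alone.

How it is judged (in metres and radians):
On the way, in this order (a step that is already met when the one before it is completed fails the run):
1. the damper lever is in the lighting notch (value of joint damper between 0.41 and 0.59 rad), for 0.2 s.
2. with the damper there, the fan button is held down for three seconds (all of step 1 and value of joint purge above 0.004 m), for 2.9 s.
3. the fan button is let up again (value of joint purge below 0.001 m), for 0.2 s.
At the end, for the whole second after the job is handed in: Every slat lies flat, at rest, in its layer on the grate (layers 1 and 3 across the bars, 2 and 4 along them; within 6 mm of height, 0.2 rad of square), 33 to 57 mm to either side of the grate's centre, within 30 mm of it lengthwise; damper within 0.09 rad of its notch; button up (all of step 1 and ((z of slat1_mid in the frame of grate_top between 0.003 and 0.015 m and angle between the x axis of slat1_mid and the y axis of grate_top, either way round below 0.2 rad and angle between the z axis of slat1_mid and the z axis of grate_top, either way round below 0.12 rad and (x of slat1_mid in the frame of grate_top between 0.0325 and 0.0575 m or x of slat1_mid in the frame of grate_top between -0.0575 and -0.0325 m) and y of slat1_mid in the frame of grate_top between -0.03 and 0.03 m) or (z of slat1_mid in the frame of grate_top between 0.021 and 0.033 m and angle between the x axis of slat1_mid and the x axis of grate_top, either way round below 0.2 rad and angle between the z axis of slat1_mid and the z axis of grate_top, either way round below 0.12 rad and (y of slat1_mid in the frame of grate_top between 0.0325 and 0.0575 m or y of slat1_mid in the frame of grate_top between -0.0575 and -0.0325 m) and x of slat1_mid in the frame of grate_top between -0.03 and 0.03 m) or (z of slat1_mid in the frame of grate_top between 0.039 and 0.051 m and angle between the x axis of slat1_mid and the y axis of grate_top, either way round below 0.2 rad and angle between the z axis of slat1_mid and the z axis of grate_top, either way round below 0.12 rad and (x of slat1_mid in the frame of grate_top between 0.0325 and 0.0575 m or x of slat1_mid in the frame of grate_top between -0.0575 and -0.0325 m) and y of slat1_mid in the frame of grate_top between -0.03 and 0.03 m) or (z of slat1_mid in the frame of grate_top between 0.057 and 0.069 m and angle between the x axis of slat1_mid and the x axis of grate_top, either way round below 0.2 rad and angle between the z axis of slat1_mid and the z axis of grate_top, either way round below 0.12 rad and (y of slat1_mid in the frame of grate_top between 0.0325 and 0.0575 m or y of slat1_mid in the frame of grate_top between -0.0575 and -0.0325 m) and x of slat1_mid in the frame of grate_top between -0.03 and 0.03 m)) and linear speed of each of slat1, slat2, slat3, slat4, slat5, slat6, slat7 below 0.02 m/s and ((z of slat2_mid in the frame of grate_top between 0.003 and 0.015 m and angle between the x axis of slat2_mid and the y axis of grate_top, either way round below 0.2 rad and angle between the z axis of slat2_mid and the z axis of grate_top, either way round below 0.12 rad and (x of slat2_mid in the frame of grate_top between 0.0325 and 0.0575 m or x of slat2_mid in the frame of grate_top between -0.0575 and -0.0325 m) and y of slat2_mid in the frame of grate_top between -0.03 and 0.03 m) or (z of slat2_mid in the frame of grate_top between 0.021 and 0.033 m and angle between the x axis of slat2_mid and the x axis of grate_top, either way round below 0.2 rad and angle between the z axis of slat2_mid and the z axis of grate_top, either way round below 0.12 rad and (y of slat2_mid in the frame of grate_top between 0.0325 and 0.0575 m or y of slat2_mid in the frame of grate_top between -0.0575 and -0.0325 m) and x of slat2_mid in the frame of grate_top between -0.03 and 0.03 m) or (z of slat2_mid in the frame of grate_top between 0.039 and 0.051 m and angle between the x axis of slat2_mid and the y axis of grate_top, either way round below 0.2 rad and angle between the z axis of slat2_mid and the z axis of grate_top, either way round below 0.12 rad and (x of slat2_mid in the frame of grate_top between 0.0325 and 0.0575 m or x of slat2_mid in the frame of grate_top between -0.0575 and -0.0325 m) and y of slat2_mid in the frame of grate_top between -0.03 and 0.03 m) or (z of slat2_mid in the frame of grate_top between 0.057 and 0.069 m and angle between the x axis of slat2_mid and the x axis of grate_top, either way round below 0.2 rad and angle between the z axis of slat2_mid and the z axis of grate_top, either way round below 0.12 rad and (y of slat2_mid in the frame of grate_top between 0.0325 and 0.0575 m or y of slat2_mid in the frame of grate_top between -0.0575 and -0.0325 m) and x of slat2_mid in the frame of grate_top between -0.03 and 0.03 m)) and ((z of slat3_mid in the frame of grate_top between 0.003 and 0.015 m and angle between the x axis of slat3_mid and the y axis of grate_top, either way round below 0.2 rad and angle between the z axis of slat3_mid and the z axis of grate_top, either way round below 0.12 rad and (x of slat3_mid in the frame of grate_top between 0.0325 and 0.0575 m or x of slat3_mid in the frame of grate_top between -0.0575 and -0.0325 m) and y of slat3_mid in the frame of grate_top between -0.03 and 0.03 m) or (z of slat3_mid in the frame of grate_top between 0.021 and 0.033 m and angle between the x axis of slat3_mid and the x axis of grate_top, either way round below 0.2 rad and angle between the z axis of slat3_mid and the z axis of grate_top, either way round below 0.12 rad and (y of slat3_mid in the frame of grate_top between 0.0325 and 0.0575 m or y of slat3_mid in the frame of grate_top between -0.0575 and -0.0325 m) and x of slat3_mid in the frame of grate_top between -0.03 and 0.03 m) or (z of slat3_mid in the frame of grate_top between 0.039 and 0.051 m and angle between the x axis of slat3_mid and the y axis of grate_top, either way round below 0.2 rad and angle between the z axis of slat3_mid and the z axis of grate_top, either way round below 0.12 rad and (x of slat3_mid in the frame of grate_top between 0.0325 and 0.0575 m or x of slat3_mid in the frame of grate_top between -0.0575 and -0.0325 m) and y of slat3_mid in the frame of grate_top between -0.03 and 0.03 m) or (z of slat3_mid in the frame of grate_top between 0.057 and 0.069 m and angle between the x axis of slat3_mid and the x axis of grate_top, either way round below 0.2 rad and angle between the z axis of slat3_mid and the z axis of grate_top, either way round below 0.12 rad and (y of slat3_mid in the frame of grate_top between 0.0325 and 0.0575 m or y of slat3_mid in the frame of grate_top between -0.0575 and -0.0325 m) and x of slat3_mid in the frame of grate_top between -0.03 and 0.03 m)) and ((z of slat4_mid in the frame of grate_top between 0.003 and 0.015 m and angle between the x axis of slat4_mid and the y axis of grate_top, either way round below 0.2 rad and angle between the z axis of slat4_mid and the z axis of grate_top, either way round below 0.12 rad and (x of slat4_mid in the frame of grate_top between 0.0325 and 0.0575 m or x of slat4_mid in the frame of grate_top between -0.0575 and -0.0325 m) and y of slat4_mid in the frame of grate_top between -0.03 and 0.03 m) or (z of slat4_mid in the frame of grate_top between 0.021 and 0.033 m and angle between the x axis of slat4_mid and the x axis of grate_top, either way round below 0.2 rad and angle between the z axis of slat4_mid and the z axis of grate_top, either way round below 0.12 rad and (y of slat4_mid in the frame of grate_top between 0.0325 and 0.0575 m or y of slat4_mid in the frame of grate_top between -0.0575 and -0.0325 m) and x of slat4_mid in the frame of grate_top between -0.03 and 0.03 m) or (z of slat4_mid in the frame of grate_top between 0.039 and 0.051 m and angle between the x axis of slat4_mid and the y axis of grate_top, either way round below 0.2 rad and angle between the z axis of slat4_mid and the z axis of grate_top, either way round below 0.12 rad and (x of slat4_mid in the frame of grate_top between 0.0325 and 0.0575 m or x of slat4_mid in the frame of grate_top between -0.0575 and -0.0325 m) and y of slat4_mid in the frame of grate_top between -0.03 and 0.03 m) or (z of slat4_mid in the frame of grate_top between 0.057 and 0.069 m and angle between the x axis of slat4_mid and the x axis of grate_top, either way round below 0.2 rad and angle between the z axis of slat4_mid and the z axis of grate_top, either way round below 0.12 rad and (y of slat4_mid in the frame of grate_top between 0.0325 and 0.0575 m or y of slat4_mid in the frame of grate_top between -0.0575 and -0.0325 m) and x of slat4_mid in the frame of grate_top between -0.03 and 0.03 m)) and ((z of slat5_mid in the frame of grate_top between 0.003 and 0.015 m and angle between the x axis of slat5_mid and the y axis of grate_top, either way round below 0.2 rad and angle between the z axis of slat5_mid and the z axis of grate_top, either way round below 0.12 rad and (x of slat5_mid in the frame of grate_top between 0.0325 and 0.0575 m or x of slat5_mid in the frame of grate_top between -0.0575 and -0.0325 m) and y of slat5_mid in the frame of grate_top between -0.03 and 0.03 m) or (z of slat5_mid in the frame of grate_top between 0.021 and 0.033 m and angle between the x axis of slat5_mid and the x axis of grate_top, either way round below 0.2 rad and angle between the z axis of slat5_mid and the z axis of grate_top, either way round below 0.12 rad and (y of slat5_mid in the frame of grate_top between 0.0325 and 0.0575 m or y of slat5_mid in the frame of grate_top between -0.0575 and -0.0325 m) and x of slat5_mid in the frame of grate_top between -0.03 and 0.03 m) or (z of slat5_mid in the frame of grate_top between 0.039 and 0.051 m and angle between the x axis of slat5_mid and the y axis of grate_top, either way round below 0.2 rad and angle between the z axis of slat5_mid and the z axis of grate_top, either way round below 0.12 rad and (x of slat5_mid in the frame of grate_top between 0.0325 and 0.0575 m or x of slat5_mid in the frame of grate_top between -0.0575 and -0.0325 m) and y of slat5_mid in the frame of grate_top between -0.03 and 0.03 m) or (z of slat5_mid in the frame of grate_top between 0.057 and 0.069 m and angle between the x axis of slat5_mid and the x axis of grate_top, either way round below 0.2 rad and angle between the z axis of slat5_mid and the z axis of grate_top, either way round below 0.12 rad and (y of slat5_mid in the frame of grate_top between 0.0325 and 0.0575 m or y of slat5_mid in the frame of grate_top between -0.0575 and -0.0325 m) and x of slat5_mid in the frame of grate_top between -0.03 and 0.03 m)) and ((z of slat6_mid in the frame of grate_top between 0.003 and 0.015 m and angle between the x axis of slat6_mid and the y axis of grate_top, either way round below 0.2 rad and angle between the z axis of slat6_mid and the z axis of grate_top, either way round below 0.12 rad and (x of slat6_mid in the frame of grate_top between 0.0325 and 0.0575 m or x of slat6_mid in the frame of grate_top between -0.0575 and -0.0325 m) and y of slat6_mid in the frame of grate_top between -0.03 and 0.03 m) or (z of slat6_mid in the frame of grate_top between 0.021 and 0.033 m and angle between the x axis of slat6_mid and the x axis of grate_top, either way round below 0.2 rad and angle between the z axis of slat6_mid and the z axis of grate_top, either way round below 0.12 rad and (y of slat6_mid in the frame of grate_top between 0.0325 and 0.0575 m or y of slat6_mid in the frame of grate_top between -0.0575 and -0.0325 m) and x of slat6_mid in the frame of grate_top between -0.03 and 0.03 m) or (z of slat6_mid in the frame of grate_top between 0.039 and 0.051 m and angle between the x axis of slat6_mid and the y axis of grate_top, either way round below 0.2 rad and angle between the z axis of slat6_mid and the z axis of grate_top, either way round below 0.12 rad and (x of slat6_mid in the frame of grate_top between 0.0325 and 0.0575 m or x of slat6_mid in the frame of grate_top between -0.0575 and -0.0325 m) and y of slat6_mid in the frame of grate_top between -0.03 and 0.03 m) or (z of slat6_mid in the frame of grate_top between 0.057 and 0.069 m and angle between the x axis of slat6_mid and the x axis of grate_top, either way round below 0.2 rad and angle between the z axis of slat6_mid and the z axis of grate_top, either way round below 0.12 rad and (y of slat6_mid in the frame of grate_top between 0.0325 and 0.0575 m or y of slat6_mid in the frame of grate_top between -0.0575 and -0.0325 m) and x of slat6_mid in the frame of grate_top between -0.03 and 0.03 m)) and ((z of slat7_mid in the frame of grate_top between 0.003 and 0.015 m and angle between the x axis of slat7_mid and the y axis of grate_top, either way round below 0.2 rad and angle between the z axis of slat7_mid and the z axis of grate_top, either way round below 0.12 rad and (x of slat7_mid in the frame of grate_top between 0.0325 and 0.0575 m or x of slat7_mid in the frame of grate_top between -0.0575 and -0.0325 m) and y of slat7_mid in the frame of grate_top between -0.03 and 0.03 m) or (z of slat7_mid in the frame of grate_top between 0.021 and 0.033 m and angle between the x axis of slat7_mid and the x axis of grate_top, either way round below 0.2 rad and angle between the z axis of slat7_mid and the z axis of grate_top, either way round below 0.12 rad and (y of slat7_mid in the frame of grate_top between 0.0325 and 0.0575 m or y of slat7_mid in the frame of grate_top between -0.0575 and -0.0325 m) and x of slat7_mid in the frame of grate_top between -0.03 and 0.03 m) or (z of slat7_mid in the frame of grate_top between 0.039 and 0.051 m and angle between the x axis of slat7_mid and the y axis of grate_top, either way round below 0.2 rad and angle between the z axis of slat7_mid and the z axis of grate_top, either way round below 0.12 rad and (x of slat7_mid in the frame of grate_top between 0.0325 and 0.0575 m or x of slat7_mid in the frame of grate_top between -0.0575 and -0.0325 m) and y of slat7_mid in the frame of grate_top between -0.03 and 0.03 m) or (z of slat7_mid in the frame of grate_top between 0.057 and 0.069 m and angle between the x axis of slat7_mid and the x axis of grate_top, either way round below 0.2 rad and angle between the z axis of slat7_mid and the z axis of grate_top, either way round below 0.12 rad and (y of slat7_mid in the frame of grate_top between 0.0325 and 0.0575 m or y of slat7_mid in the frame of grate_top between -0.0575 and -0.0325 m) and x of slat7_mid in the frame of grate_top between -0.03 and 0.03 m)) and value of joint purge below 0.001 m); the robot touches nothing.
It fails at once if a bystander (jar, level, mirror, tin, pipe wrench, flue brush) is moved more than 4 cm (distance of any of jar, level, mirror, tin, pipe_wrench, flue_brush from where it was at the start of the episode above 0.04 m).
Of slat1, slat2, slat3, slat4, slat5, slat6, slat7 only 5 to 7 are there at a start; the rules pass over those that are not, and their reading is None.
At some moment in a run one of slat1, slat2, slat3, slat4, slat5, slat6, slat7 may be knocked a few centimetres aside while the robot is not near it.
Once in a run the grip may slacken for a moment while it holds something.
It also fails if it takes over 210 s, if anything falls off the work surface, if the arm or the gripper's body presses on something with over 40 N, if the wrist force passes 120 N, or if a joint passes its speed limit or range.

ROBOT

A 6-joint arm with a two-finger parallel gripper is mounted at the origin on the work surface. World frame = base frame: x ahead of the robot, y to its left, z up, the work surface at z = 0. Lengths are in mm, angles in degrees, forces in N, time in s.
With the tool pointing down it reaches from about 275 to 825 mm from the base axis. Payload 4.9 kg.
Tool frame: the origin (TCP) lies at the very end of the fingers, on their centre line; the grasp point (between the pads) lies robot.grip_point_offset behind it (robot.grip_point_offset is the distance from the TCP to the grasp point, in mm); z points along the fingers, y is the direction in which the jaws open and shut (so a half turn about z gives the same grasp; the last joint's range is limited). The gripper opens to 85 mm and grips with 20 to 120 N. Pads are 22 mm wide; open, the fingers measure 114 mm over their backs; the gripper's body (76 mm by 85 mm) begins 54 mm behind the grasp point. The pads swing forward as they close: fully open they stand 13 mm farther back than shut.
Start: joints at [-72.777, 18.69, -11.035, 60.275, 0, 82.311], TCP at [231.69, -498.837, 231.281] pointing down, gripper open.
Joint ranges: [-152.03, 152.03], [-55.5, 102.48], [-74.3, 77.21], [-110.64, 120.58], [-84.22, 78.4], [-180, 180]. Speed limits (degrees/s): [147.25, 147.25, 180, 180, 180, 180].

INTERFACE

Orientations are given as [roll, pitch, yaw] about the fixed x, y, z axes, in that order (R = Rz(yaw) Ry(pitch) Rx(roll)).
In Python, from station import readout, optics, job, spotter, robot gives the robot as it stands. The module is installed in compiled form; this text tells all that it offers.
- The arm moves only by the shell command python3 -m creep 'ROWS'. ROWS is a JSON object of lists of equal length, an entry for each row: "hand": the closure, from 0 (fully open) to 1 (shut); "dp": the shift along the tool's x, y, z in mm, a list of three; "delta_rot": the turn, a rotation vector about the tool's x, y, z in rad, a list of three. A call has 1 to 20 rows; each row shifts and turns the commanded pose from where the row before left it, along the tool's axes as they then stand; what a row does not reach is not made up. A row lasts 1/12 s, in which the tool goes at most 41.7 mm and 7.16 degrees, less where a joint would pass 70% of its speed; a pose out of reach is approached as far as the arm can. A call is refused whole if a number of a shift passes 41.7 or a number of a turn 0.125, either way. A call with a gripper value outside its range is refused whole. The fingers move at their own pace and stop on an object; the grip force is fixed at half the most. Time passes only in rows, so rows that do not move let the fingers close. It gives the time, the measured TCP pose, the force and the opening at its end, in the units of the state.
- readout.read_state(): the state, without advancing time (a new reading comes with each control period).
- optics.snapshot(name): name is "side" or "top"; returns a dict with "color" (420x560x3 uint8, red, green, blue), "mtx" (3x3 intrinsics, pixels), "pose" (4x4, takes a point from camera to world coordinates). Camera axes: x right, y down, z forward; pixel columns grow to the right and rows downward; lengths in mm; the calibration is good to about 2 mm. A picture is of the moment at which its call begins. There is no depth.
- job.hand_in(): hands the job in, once; it reports no verdict.
Trained networks look in a picture, given as the dict that the camera call returned (one of the last four; its "shot" number tells which), for a name from the list of things; names that differ only in an ending like _2 or _b are one class to them, and where a whole thing is asked for, a point or a joint stands for the part that bears it (a point fixed in the world has none). Each returns a list of dicts, best first, with "score" (0 to 1); they miss things now and then, are a little off and sometimes report something else, mostly with a low value. They report only what shows in the picture. A call takes as long as a camera call. They do not tell look-alikes from the thing itself.
- spotter.cut_out(picture, name): "mask" (420x560 bool, what is visible of it) and "pixel" ([row, column] in pixels, amid what is visible of it).
The state is a dict: "clock": time; "joints": joint angles; "dq": joint speeds; "joint_torque": joint torques, N m; "eef_pos": TCP position; "orientation": TCP orientation; "wrist_force": force on the tool from outside, world axes, zero at the start; "moment": the same for the moment, N m; "grip_width": opening from 0.0 (shut) to 1.0 (fully open).
Only numpy, scipy, OpenCV 4.12 (cv2) and the standard library are available. Lean on these libraries where they do the work, as an engineer would, in place of code of your own. Each camera call takes 0.05 s, during which the arm holds its last target. There are 200 camera calls.

## Working session

There is one attempt and no reset: what is moved stays moved. The work goes in short steps, Python scripts to look and compute and a shell command to move; the robot and the scene stay as the last step left them, time stands still between calls to the robot, and variables do not carry over. Pictures are saved under pics/ and viewed, on a budget of 14 in all, crops included, one or two more only if the job needs it, and the job is handed in when it is done.

```bash
mkdir -p pics
python3 - <<'E'
from station import readout, optics, robot
import cv2,numpy as np
print(readout.read_state()); print(robot.grip_point_offset)
ims=[]
for n in("top","side"):
    p=optics.snapshot(n); print(n,p["mtx"].tolist(),p["pose"].round(4).tolist(),p["shot"])
    cv2.imwrite(f"pics/{n}0.png",cv2.resize(p["color"][:,:,::-1],(784,588),interpolation=cv2.INTER_CUBIC))
E
```

```text
{'clock': 0.0, 'joints': array([-7.27782303e+01,  1.87327745e+01, -1.10921514e+01,  6.02748618e+01,
        1.91429409e-03,  8.23100828e+01]), 'dq': array([-0.03158808, -0.03873386, -0.0256523 , -0.13185544, -0.06128338,
        0.00172617]), 'joint_torque': array([ 1.33822672e-03, -4.43399262e+01,  2.62442565e+01,  1.53385947e-02,
       -5.39533482e-05, -1.33340856e-05]), 'eef_pos': array([ 231.50937303, -498.2579496 ,  230.4952157 ]), 'orientation': array([-1.79901366e+02, -1.52498466e-02,  2.49116721e+01]), 'wrist_force': array([ 0.34489751, -0.17554459, -0.02314267]), 'moment': array([ 0.00998752,  0.02518886, -0.00919537]), 'grip_width': 1.0025759592169325}
18.700000000000003
top [[428.23228928318207, 0.0, 281.81091715037275], [0.0, 428.23228928318207, 209.97292751769302], [0.0, 0.0, 1.0]] [[0.0004, -0.992, 0.1263, 333.655], [-1.0, 0.0008, 0.0094, 16.3472], [-0.0094, -0.1263, -0.992, 1599.7201], [0.0, 0.0, 0.0, 1.0]] 1
side [[422.165314769335, 0.0, 282.88021720926446], [0.0, 422.165314769335, 212.08938973998582], [0.0, 0.0, 1.0]] [[-0.9413, -0.1842, 0.283, 136.4567], [-0.3372, 0.4702, -0.8156, 1093.7691], [0.0172, -0.8631, -0.5047, 786.4612], [0.0, 0.0, 0.0, 1.0]] 2
```

View pics/top0.png

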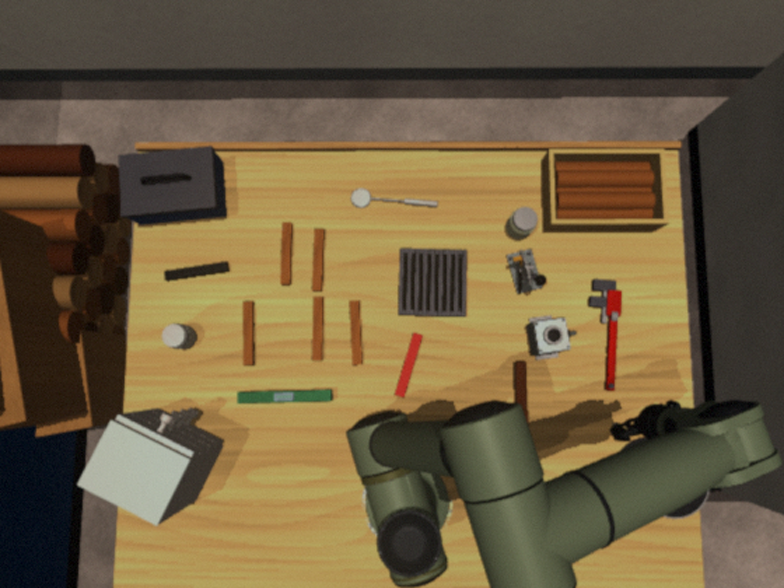

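View pics/side0.png

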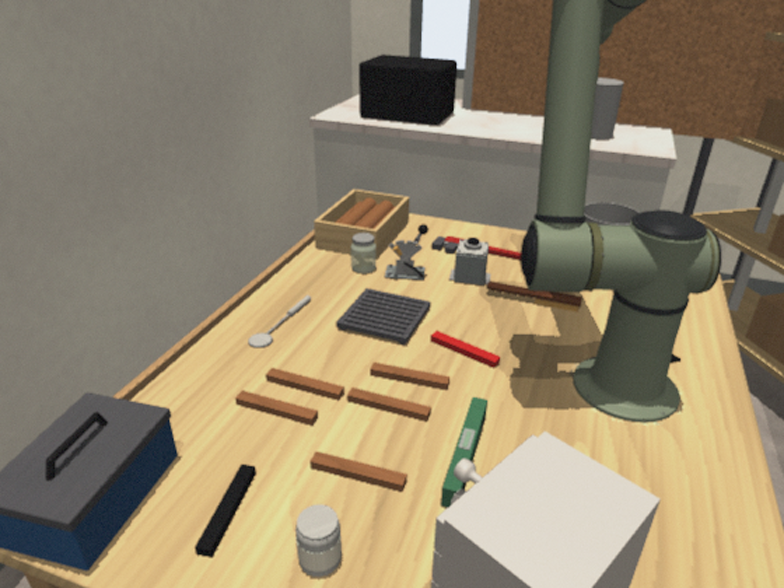

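The top view (784 px scale) shows five plain brown slats at (287,254), (319,259), (249,333), (318,328) and (356,333). The black (197,271) and red (408,365) look-alikes stay put. The dark one at (520,393) is probably the flue brush. The grate is at (433,282), the damper quadrant at about (525,272) and the fan box at (550,336). Next I measure them and enlarge the damper and slats.

```bash
cat > h.py <<'E'
import numpy as np,cv2
from station import readout,optics,job,spotter,robot
def ray(p,u,v):
    d=p["pose"][:3,:3]@np.linalg.solve(p["mtx"],[u,v,1.]); return p["pose"][:3,3],d
def onz(p,u,v,z):
    o,d=ray(p,u,v); return (o+d*(z-o[2])/d[2])
def proj(p,X):
    T=np.linalg.inv(p["pose"]); c=T[:3,:3]@np.array(X)+T[:3,3]; q=p["mtx"]@c; return q[:2]/q[2]
def rect(p,m,z):
    """min-area rect in the world plane z: centre, (long,short), yaw of long axis"""
    ys,xs=np.nonzero(m); P=np.array([onz(p,x,y,z)[:2] for x,y in zip(xs,ys)],np.float32)
    (c,s,a)=cv2.minAreaRect(P)
    if s[0]<s[1]: s=s[::-1]; a+=90
    return np.round(P.mean(0),1),np.round(c,1),np.round(s,1),round((a+90)%180-90,1)
def tri(p,a,q,b):
    (o1,d1),(o2,d2)=ray(p,*a),ray(q,*b); A=np.stack([d1,-d2],1)
    t=np.linalg.lstsq(A,o2-o1,rcond=None)[0]; x,y=o1+t[0]*d1,o2+t[1]*d2
    return ((x+y)/2).round(1),round(float(np.linalg.norm(x-y)),1)
E
python3 - <<'E'
from h import *
t=optics.snapshot("top"); s=optics.snapshot("side")
print("slats")
for d in spotter.cut_out(t,"slat1_mid"): print(round(d["score"],2),np.round(d["pixel"]),*rect(t,d["mask"],18))
for n in ["grate_top","flue_brush","damper_knob","damper","purge","purge_top","jar","tin"]:
    for w,p in(("t",t),("s",s)):
        try:
            for d in spotter.cut_out(p,n)[:2]: print(n,w,round(d["score"],2),np.round(d["pixel"],1),d["mask"].sum(),*rect(p,d["mask"],24))
        except Exception as e: print(n,e)
a=cv2.resize(t["color"][165:265,340:440,::-1],(600,600),interpolation=cv2.INTER_CUBIC)
cv2.imwrite("pics/t1.png",a)
b=cv2.resize(s["color"][150:210,230:360,::-1],(780,360),interpolation=cv2.INTER_CUBIC)
cv2.imwrite("pics/c1.png",cv2.resize(np.hstack([cv2.resize(a,(360,360)),b]),(800,253)))
im=np.full((600,700,3),0,np.uint8); im[:300,:300]=cv2.resize(a,(300,300)); im[300:600,:650]=cv2.resize(b,(650,300)); 
im[:300,300:700]=cv2.resize(t["color"][150:270,160:320,::-1],(400,300)); cv2.imwrite("pics/c1.png",im)
E
```

```text
slats
0.56 [237. 178.] [431.9 420.3] [431.4 419.1] [163.1  22.4] 1.8
grate_top t 0.81 [195.9 307.1] 2337 [568.1 -67.4] [569.6 -69.1] [182.7 181.8] 88.1
grate_top s 0.64 [220.  270.5] 1749 [565.4 -45.9] [566.5 -47.8] [211.  190.9] 87.8
flue_brush t 0.73 [222.6 433.2] 905 [ 463.1 -531.2] [ 433.5 -513.7] [285.3  86.3] -8.3
flue_brush t 0.6 [274.3 373.4] 276 [ 298.  -295.4] [ 289.1 -294. ] [143.6  30. ] 0.3
flue_brush s 0.92 [210.9 385.2] 573 [ 220.5 -276.1] [ 240.1 -269.8] [242.9  82.6] 1.1
damper_knob t 0.45 [197.9 384.1] 72 [ 580.1 -345. ] [ 579.3 -344.1] [43.8 25.4] 66.2
damper_knob s 0.55 [163.8 298.6] 70 [ 626.7 -538.7] [ 622.5 -531.9] [141.2  31.9] -79.7
damper_knob s 0.16 [182.1 261.2] 418 [ 742. -344.] [ 743.9 -351.5] [252.6  66.8] -66.6
damper t 0.54 [197.1 385. ] 75 [ 578.9 -345.3] [ 577.8 -344.7] [45.6 26.6] 68.9
damper t 0.47 [235.6 395.4] 67 [ 429.1 -384.9] [ 430.2 -384.2] [29.7 29.3] -1.8
damper s 0.44 [240.1 186.8] 207 [782.4  96.2] [788.1  63.4] [240.5  49.6] -88.4
damper s 0.33 [212.6 388. ] 529 [ 216.8 -275.7] [ 239.5 -271.7] [240.7  79.4] 0.5
purge t 0.57 [238.3 397.4] 72 [ 430.3 -384.4] [ 430.2 -384.3] [29.6 29.4] 90.0
purge s 0.29 [318.2 330.5] 953 [272.  317.4] [270.1 317.9] [284.1  37.8] -88.5
purge_top s 0.36 [170.  336.5] 33 [ 458.4 -541.5] [ 457.3 -541.4] [52.3 25.7] -76.4
purge_top s 0.3 [187.1 291.2] 585 [ 614.5 -360.1] [ 630.  -411.5] [369.6 105.2] -74.9
jar t 0.9 [158.8 374.2] 403 [ 729.  -307.5] [ 729.2 -307.8] [95.4 71.7] -45.0
jar s 0.93 [183.  258.2] 440 [ 743.4 -341.7] [ 744.4 -347.1] [260.6  70.6] -66.4
jar s 0.55 [318.6 331.8] 992 [271.7 318.1] [269.2 315.8] [284.6  39.3] -89.2
tin t 0.86 [239.5 128.6] 312 [425.3 601.5] [424.9 602.4] [82.5 55.3] -90.0
tin t 0.17 [282.7 203.8] 554 [269.1 318.6] [268.6 317.8] [240.6  33.7] -87.6
tin s 0.93 [388.3 227.8] 1397 [430.5 582.1] [431.7 580.2] [125.2  65.7] -61.9
tin s 0.52 [221.4 271.9] 1685 [562.5 -44.6] [564.6 -47.5] [205.  187.2] 88.6
```

View pics/c1.png

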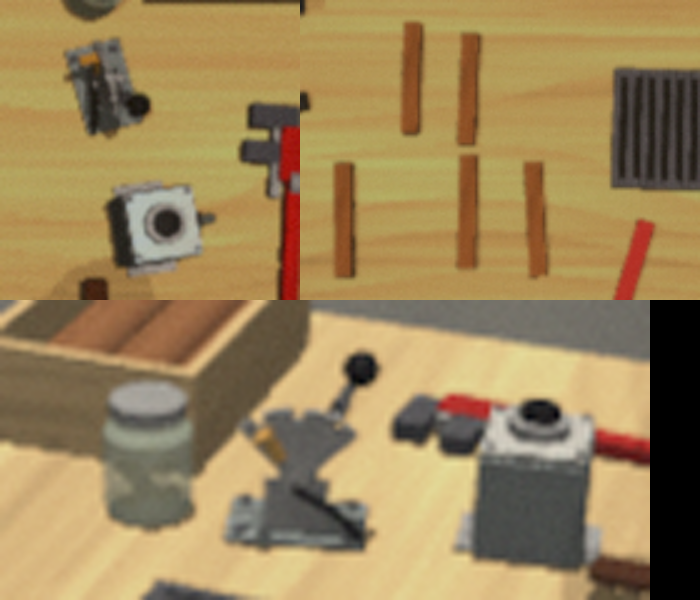

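The crop shows five plain brown slats, the brass plate at the far-left end of the sector (away from the robot), and the lever leaning to the near side, so it has to swing roughly towards world +x. The button top is visible in both views. Next come the colour fits for the slats and triangulation for the rest.

```bash
cat >> h.py <<'E'
def slats(p,z=18,amin=150):
    h=cv2.cvtColor(p["color"],cv2.COLOR_RGB2HSV)
    m=cv2.inRange(h,(3,110,60),(14,255,190)); n,l,st,_=cv2.connectedComponentsWithStats(m)
    return [(st[i].tolist(),)+rect(p,l==i,z) for i in range(1,n) if st[i][4]>amin]
E
python3 - <<'E'
from h import *
t=optics.snapshot("top"); s=optics.snapshot("side")
for r in slats(t,18,80): print(*r)
print("knob",tri(t,(385.2,199.3),s,(301.5,163.8)))
print("button",onz(t,395.3,238.8,113),onz(s,338.0,171,113),tri(t,(395.3,238.8),s,(338,171)))
print("brass",tri(t,(369.3,185),s,(283,178.5)))
px=t["color"][238:241,178:180]; print(cv2.cvtColor(px,cv2.COLOR_RGB2HSV).reshape(-1,3))
E
```

```text
[0, 104, 57, 15, 675] [ 918.9 1010.9] [ 920.8 1012.4] [218.   56.1] 89.8
[396, 114, 73, 42, 2847] [ 821.4 -538.7] [ 823.9 -539.2] [269.5 160.6] 89.9
[2, 143, 56, 28, 780] [741.8 969. ] [742.4 995.3] [209.6 102.2] 86.8
[201, 159, 8, 44, 285] [644.9 323.2] [647.5 323.2] [164.6  25.1] -0.5
[223, 164, 9, 44, 282] [627.9 236.8] [628.3 236.7] [164.4  25.6] -2.0
[0, 196, 10, 51, 183] [ 482.8 1071.3] [ 496.  1077.5] [187.3  31.7] 12.8
[223, 212, 8, 45, 298] [443.6 235.1] [445.9 236. ] [163.2  25.9] 0.9
[250, 215, 9, 46, 298] [432.7 134.1] [433.4 134.6] [166.8  25.7] 4.0
[174, 216, 8, 45, 305] [430.7 418.7] [431.3 417.4] [163.4  25.9] 1.8
[41, 221, 12, 23, 129] [458.9 909.5] [454.5 910. ] [82.1 37.5] -3.9
[432, 224, 9, 56, 160] [ 372.8 -534.7] [ 381.5 -535.1] [200.2  28.2] -3.7
[282, 238, 20, 46, 218] [352.1  -5.3] [349.1  -4.7] [171.9  29.6] -17.0
[55, 253, 9, 32, 88] [319.6 848.3] [319.4 846.9] [115.9  18. ] 13.8
[367, 258, 10, 43, 242] [ 296.1 -298.3] [ 281.8 -295.3] [151.1  30. ] 0.2
[0, 262, 19, 44, 320] [ 254.1 1032.8] [ 266.3 1031.5] [154.2  65.9] 4.8
[25, 286, 41, 26, 258] [195.6 886.6] [208.7 895.8] [151.1  69.1] -78.7
knob (array([ 557.4, -326.3,  135.8]), 1.2)
button [ 421.98379135 -362.5353294   113.        ] [ 422.9126579 -363.5061246  113.       ] (array([ 422.3, -362.3,  113.6]), 0.7)
brass (array([ 616.7, -283.6,   82.6]), 0.4)
[[ 12 188 141]
 [ 12 186 141]
 [ 12 191 140]
 [ 12 192 142]
 [ 12 193 144]
 [ 12 187 143]]
```

```bash
python3 -m creep '{"hand":[0.6,0.6,0.6,0.6,0.6,0.6,0.6,0.6,0.6,0.6,0.6,0.6],"dp":[[0,0,0],[0,0,0],[0,0,0],[0,0,0],[0,0,0],[0,0,0],[0,0,0],[0,0,0],[0,0,0],[0,0,0],[0,0,0],[0,0,0]],"delta_rot":[[0,0,-0.1237],[0,0,-0.1237],[0,0,-0.1237],[0,0,-0.1237],[0,0,-0.1237],[0,0,-0.1237],[0,0,-0.1237],[0,0,-0.1237],[0,0,-0.1237],[0,0,-0.1237],[0,0,-0.1237],[0,0,-0.1237]]}'
python3 -m creep '{"hand":[0.6,0.6,0.6,0.6,0.6,0.6,0.6,0.6,0.6,0.6,0.6,0.6,0.6,0.6,0.6],"dp":[[3.7,26.1,0],[3.7,26.1,0],[3.7,26.1,0],[3.7,26.1,0],[3.7,26.1,0],[3.7,26.1,0],[3.7,26.1,0],[3.7,26.1,0],[3.7,26.1,0],[3.7,26.1,0],[3.7,26.1,0],[3.7,26.1,0],[3.7,26.1,0],[3.7,26.1,0],[0,0,0]],"delta_rot":[[0,0,0],[0,0,0],[0,0,0],[0,0,0],[0,0,0],[0,0,0],[0,0,0],[0,0,0],[0,0,0],[0,0,0],[0,0,0],[0,0,0],[0,0,0],[0,0,0],[0,0,0]]}'
python3 - <<'E'
from h import *
t=optics.snapshot("top"); s=optics.snapshot("side")
a=cv2.resize(s["color"][110:210,230:360,::-1],(780,600),interpolation=cv2.INTER_CUBIC)
cv2.imwrite("pics/k1.png",a); print(readout.read_state()["grip_width"])
E
```

```text
clock: 2.15
eef_pos: [231.7, -498.9, 231.3]
orientation: [-180.0, 0.0, 110.3]
wrist_force: [-0.2, -0.1, 0.3]
grip_width: 0.401
clock: 3.4
eef_pos: [561.1, -322.8, 230.9]
orientation: [179.9, -0.0, 110.2]
wrist_force: [-1.3, -0.7, -0.1]
grip_width: 0.397
0.3967045212336288
```

View pics/k1.png

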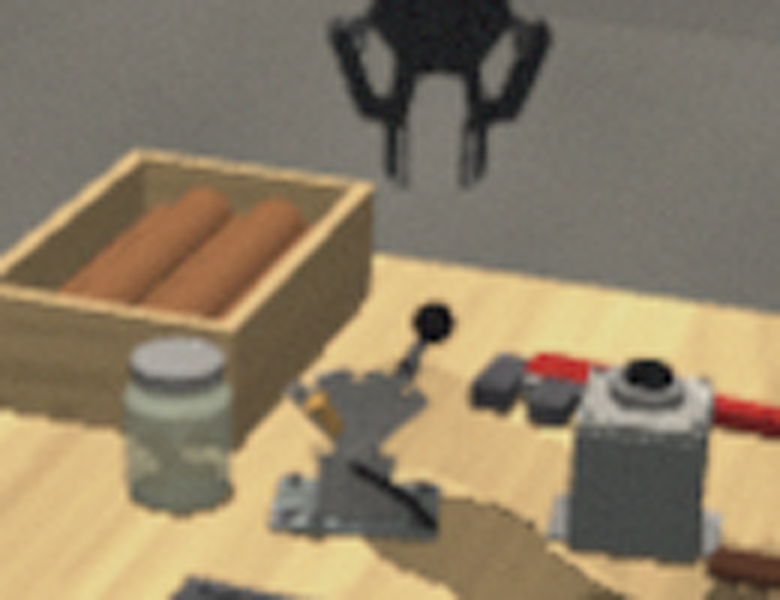

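```bash
python3 -m creep '{"hand":[0.6,0.6,0.6,0.6,0.6,0.6,0.6],"dp":[[0,0,0],[0,0,21.8],[0,0,21.8],[0,0,21.8],[0,0,21.8],[0,0,21.8],[0,0,0]],"delta_rot":[[0,0,0],[0,0,0],[0,0,0],[0,0,0],[0,0,0],[0,0,0],[0,0,0]]}'
python3 -m creep '{"hand":[0.6,0.6,0.6],"dp":[[0,0,0],[0,0,0],[0,0,0]],"delta_rot":[[0,0,0],[0,0,0],[0,0,0]]}'
```

```text
clock: 4.08
eef_pos: [553.8, -324.5, 117.9]
orientation: [-179.8, -0.4, 109.8]
wrist_force: [-1.0, 0.6, 0.1]
grip_width: 0.4
clock: 4.33
eef_pos: [558.1, -326.5, 124.3]
orientation: [179.9, 0.1, 109.9]
wrist_force: [-0.3, 0.2, 1.2]
grip_width: 0.401
```

```bash
python3 -m creep '{"hand":[0.6,0.6,0.6,0.6,0.6,0.6,0.6,0.6,0.6,0.6,0.6,0.6,0.6,0.6],"dp":[[0,10.6,-5],[0,10.6,-3.9],[0,10.6,-3],[0,10.6,-1.7],[0,10.6,-0.6],[0,10.6,0.5],[0,10.6,1.6],[0,10.6,2.6],[0,10.6,3.6],[0,10.6,4.6],[0,0,0],[0,0,0],[0,0,0],[0,0,0]],"delta_rot":[[0,0,0],[0,0,0],[0,0,0],[0,0,0],[0,0,0],[0,0,0],[0,0,0],[0,0,0],[0,0,0],[0,0,0],[0,0,0],[0,0,0],[0,0,0],[0,0,0]]}'
python3 - <<'E'
from h import *
s=optics.snapshot("side")
a=cv2.resize(s["color"][130:210,230:360,::-1],(780,480),interpolation=cv2.INTER_CUBIC)
cv2.imwrite("pics/k2.png",a);
E
```

```text
clock: 5.5
eef_pos: [656.8, -289.2, 123.5]
orientation: [-180.0, -0.0, 109.9]
wrist_force: [0.8, 0.4, -0.2]
grip_width: 0.399
```

View pics/k2.png

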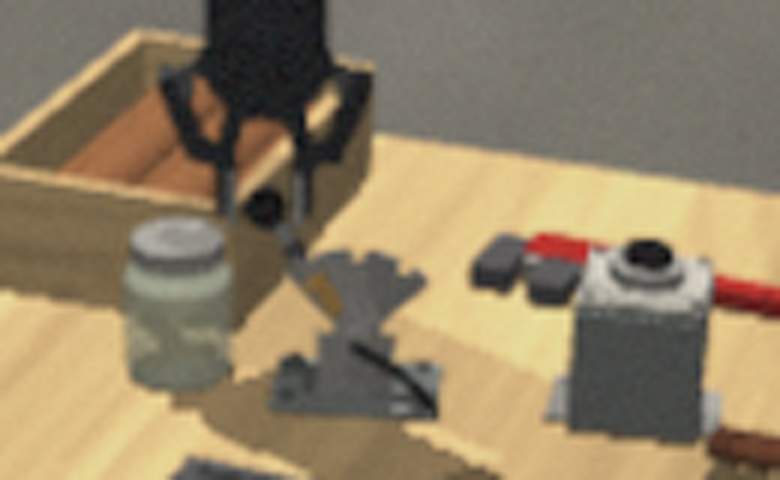

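The knob now sits beside the brass plate. I back off, go up and over to the button with the fingers shut, then measure the knob.

```bash
python3 -m creep '{"hand":[0.6,0.6,0.6,0.6,0.6,0.6,0.6,1,1,1,1,1,1,1,1,1,1,1,1],"dp":[[0,-2,0],[0,0,0],[0,0,-22],[0,0,-22],[0,0,-22],[0,0,-22],[0,0,-22],[1.2,-24.4,0],[1.2,-24.4,0],[1.2,-24.4,0],[1.2,-24.4,0],[1.2,-24.4,0],[1.2,-24.4,0],[1.2,-24.4,0],[1.2,-24.4,0],[1.2,-24.4,0],[1.2,-24.4,0],[0,0,0],[0,0,0]],"delta_rot":[[0,0,0],[0,0,0],[0,0,0],[0,0,0],[0,0,0],[0,0,0],[0,0,0],[0,0,0],[0,0,0],[0,0,0],[0,0,0],[0,0,0],[0,0,0],[0,0,0],[0,0,0],[0,0,0],[0,0,0],[0,0,0],[0,0,0]]}'
python3 - <<'E'
from h import *
t=optics.snapshot("top");s=optics.snapshot("side")
for w,p in(("t",t),("s",s)):
  for d in spotter.cut_out(p,"damper_knob")[:3]: print(w,round(d["score"],2),d["pixel"],d["mask"].sum())
im=np.zeros((480,780,3),np.uint8)
im[:,:300]=cv2.resize(t["color"][165:245,355:405,::-1],(300,480),interpolation=cv2.INTER_CUBIC)
im[:,300:]=cv2.resize(s["color"][130:210,250:330,::-1],(480,480),interpolation=cv2.INTER_CUBIC)
cv2.imwrite("pics/k3.png",im);
E
```

```text
clock: 7.13
eef_pos: [420.9, -362.4, 234.2]
orientation: [180.0, 0.0, 109.8]
wrist_force: [0.3, 0.3, 0.8]
grip_width: -0.002
s 0.52 [181.1, 325.8] 324
s 0.47 [165.8, 272.9] 54
```

View pics/k3.png

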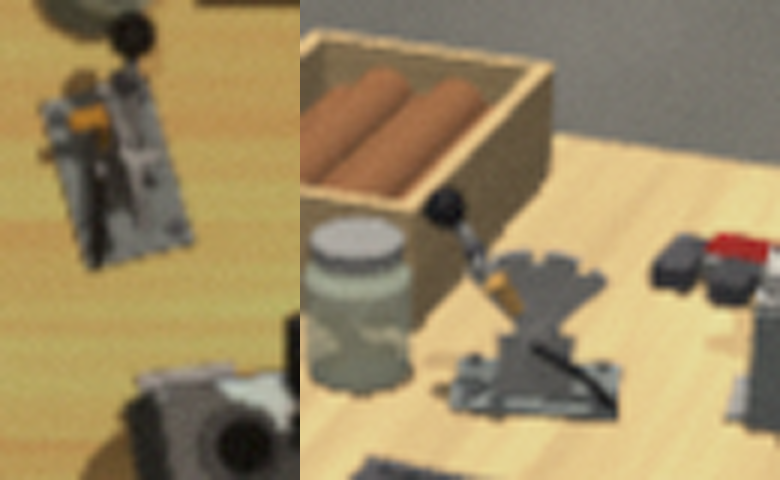

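The lever leans to the brass-plate side, with the knob at top (377,170.8) and side (274.2,164.5). Now to work out the angle.

Run:
```python
from h import *
t=optics.snapshot("top");s=optics.snapshot("side")
k,e=tri(t,(377,170.8),s,(274.2,164.5)); print(k,e)
k0=np.array([557.4,-326.3,135.8])
c=[onz(t,355+u/6,165+v/6,6) for u,v in((45,105),(95,268),(145,78),(190,245))]
b=np.mean(c,0); d=(c[0]-c[1]+c[2]-c[3]); print("base",b,"yaw",np.degrees(np.arctan2(d[1],d[0])), "sweep yaw",np.degrees(np.arctan2(*(k-k0)[1::-1])))
L=np.hypot(*(k-k0)[:2]); print("chord",L)
u=d[:2]/np.hypot(*d[:2])
for n,q in(("k0",k0),("k",k)):
    print(n,np.arctan2((q[:2]-b[:2])@u,q[2]-45),np.arccos((q[2]-45)/105))
```

```text
[ 659.8 -303.1  125.5] 0.8
base [ 597.02498899 -318.34947867    6.        ] yaw 14.391379735589075 sweep yaw 12.765565781058617
chord 104.99523798725347
k0 -0.4182434524020538 0.5261202701850163
k 0.6762187824304994 0.6971631336422323
```

The bias-free estimate (chord 105 mm, height difference 10 mm) gives a start near -0.43 and about +0.62 now. That is slightly past the notch, and the swing axis is closer to 13° yaw. I bring the knob back about 11 mm.

```bash
python3 -m creep '{"hand":[0.6,0.6,0.6,0.6,0.6,0.6,0.6,0.6,0.6,0.6,0.6,0.6,0.6,0.6],"dp":[[0,0,0],[0.25,24.5,0],[0.25,24.5,0],[0.25,24.5,0],[0.25,24.5,0],[0.25,24.5,0],[0.25,24.5,0],[0.25,24.5,0],[0.25,24.5,0],[0.25,24.5,0],[0.25,24.5,0],[0,0,0],[0,0,0],[0,0,0]],"delta_rot":[[0,0,0.113],[0,0,0],[0,0,0],[0,0,0],[0,0,0],[0,0,0],[0,0,0],[0,0,0],[0,0,0],[0,0,0],[0,0,0],[0,0,0],[0,0,0],[0,0,0]]}'
python3 -m creep '{"hand":[0.6,0.6,0.6,0.6,0.6,0.6,0.6,0.6,0.63],"dp":[[0,0,23.3],[0,0,23.3],[0,0,23.3],[0,0,23.3],[0,0,15],[0,0,8],[0,0,0],[0,0,0],[0,0,0]],"delta_rot":[[0,0,0],[0,0,0],[0,0,0],[0,0,0],[0,0,0],[0,0,0],[0,0,0],[0,0,0],[0,0,0]]}'
python3 -m creep '{"hand":[0.63,0.63,0.63,0.63,0.63,0.63,0.63,0.63],"dp":[[0,0,0],[0,-3,-1.5],[0,-3,-1.5],[0,-3,-1.5],[0,-3,-1.5],[0,-0.5,0],[0,0,0],[0,0,0]],"delta_rot":[[0,0,0],[0,0,0],[0,0,0],[0,0,0],[0,0,0],[0,0,0],[0,0,0],[0,0,0]]}'
python3 -m creep '{"hand":[0.6,0.6,0.6,0.6,0.6,0.6,0.6,1,1,1,1,1,1,1,1,1,1,1,1],"dp":[[0,1.5,0],[0,0,0],[0,0,-22],[0,0,-22],[0,0,-22],[0,0,-22],[0,0,-22],[-0.2,-23.2,0],[-0.2,-23.2,0],[-0.2,-23.2,0],[-0.2,-23.2,0],[-0.2,-23.2,0],[-0.2,-23.2,0],[-0.2,-23.2,0],[-0.2,-23.2,0],[-0.2,-23.2,0],[-0.2,-23.2,0],[0,0,0],[0,0,0]],"delta_rot":[[0,0,0],[0,0,0],[0,0,0],[0,0,0],[0,0,0],[0,0,0],[0,0,0],[0,0,0],[0,0,0],[0,0,0],[0,0,0],[0,0,0],[0,0,0],[0,0,0],[0,0,0],[0,0,0],[0,0,0],[0,0,0],[0,0,0]]}'
python3 - <<'E'
from h import *
t=optics.snapshot("top");s=optics.snapshot("side")
def dark(p,c0,r0,w,h):
    g=p["color"][r0:r0+h,c0:c0+w].max(2); g=cv2.resize(g,None,fx=4,fy=4,interpolation=cv2.INTER_CUBIC)
    n,l,st,ce=cv2.connectedComponentsWithStats((g<52).astype(np.uint8))
    return [(st[i][4]/16,(c0+(ce[i][0]+.5)/4-.5).round(1),(r0+(ce[i][1]+.5)/4-.5).round(1)) for i in range(1,n) if st[i][4]>160]
print(dark(t,362,160,30,25),dark(s,262,150,30,28))
im=np.zeros((480,780,3),np.uint8)
im[:,:300]=cv2.resize(t["color"][160:240,355:405,::-1],(300,480),interpolation=cv2.INTER_CUBIC)
im[:,300:]=cv2.resize(s["color"][130:210,250:330,::-1],(480,480),interpolation=cv2.INTER_CUBIC)
cv2.imwrite("pics/k4.png",im);
E
```

```text
clock: 8.6
eef_pos: [659.2, -301.9, 232.9]
orientation: [-179.9, -0.0, 103.5]
wrist_force: [0.1, -0.2, -0.5]
grip_width: 0.404
clock: 9.35
eef_pos: [659.6, -303.0, 119.0]
orientation: [179.9, 0.1, 103.5]
wrist_force: [-0.3, -0.7, 0.1]
grip_width: 0.369
clock: 10.02
eef_pos: [647.5, -305.5, 123.8]
orientation: [180.0, 0.0, 103.5]
wrist_force: [2.9, 0.2, 2.6]
grip_width: 0.371
clock: 11.6
eef_pos: [422.1, -360.9, 232.8]
orientation: [-179.9, -0.1, 103.4]
wrist_force: [-0.5, -0.2, -0.6]
grip_width: -0.002
[(np.float64(33.25), np.float64(378.0), np.float64(173.8))] [(np.float64(31.5), np.float64(276.9), np.float64(162.5))]
```

View pics/k4.png

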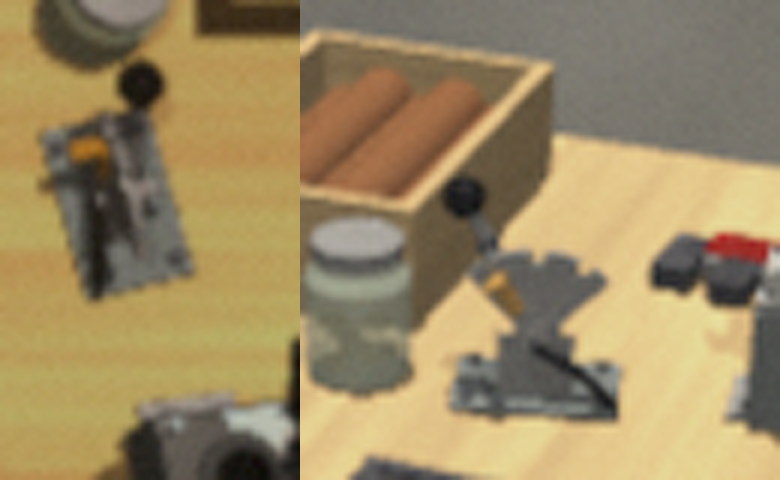

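```bash
python3 - <<'E'
from h import *
t=optics.snapshot("top");s=optics.snapshot("side")
k,e=tri(t,(378.1,173.9),s,(277,162.5)); print(k,e); k0=np.array([557.4,-326.3,135.8]);p=np.array([600.2,-316.6])
print(np.arcsin(np.hypot(*(k[:2]-p))/105),k[2]-k0[2])
E
python3 -m creep '{"hand":[1,1,1,1,1,1,1,1,1,1,1,1,1,1],"dp":[[0,0,22],[0,0,22],[0,0,22],[0,0,22],[0,0,20],[0,0,2.5],[0,0,2.5],[0,0,2.5],[0,0,2.5],[0,0,2.5],[0,0,2.5],[0,0,2],[0,0,0],[0,0,0]],"delta_rot":[[0,0,0],[0,0,0],[0,0,0],[0,0,0],[0,0,0],[0,0,0],[0,0,0],[0,0,0],[0,0,0],[0,0,0],[0,0,0],[0,0,0],[0,0,0],[0,0,0]]}'
```

```text
[ 647.7 -304.3  135.1] 2.9
0.48623638646445555 -0.700000000000017
clock: 12.97
eef_pos: [424.6, -361.7, 110.9]
orientation: [179.9, 0.2, 103.5]
wrist_force: [-1.7, 3.2, 14.9]
grip_width: 0.002
```

```bash
python3 -m creep '{"hand":[1,1,1,1,1,1],"dp":[[0,0,0],[0,0,0],[0,0,0],[0,0,0],[0,0,0],[0,0,0]],"delta_rot":[[0,0,0],[0,0,0],[0,0,0],[0,0,0],[0,0,0],[0,0,0]]}'
python3 -c "
from h import *
print(readout.read_state()['eef_pos'],readout.read_state()['wrist_force'])
s=optics.snapshot('side')
cv2.imwrite('pics/b1.png',cv2.resize(s['color'][130:205,300:375,::-1],(600,600),interpolation=cv2.INTER_CUBIC))"
```

```text
clock: 13.47
eef_pos: [424.6, -361.6, 110.9]
orientation: [179.9, 0.2, 103.5]
wrist_force: [-1.3, 2.2, 14.8]
grip_width: -0.001
[ 424.59423287 -361.63612393  110.8651419 ] [-1.33361423  2.2177888  14.83241542]
```

View pics/b1.png

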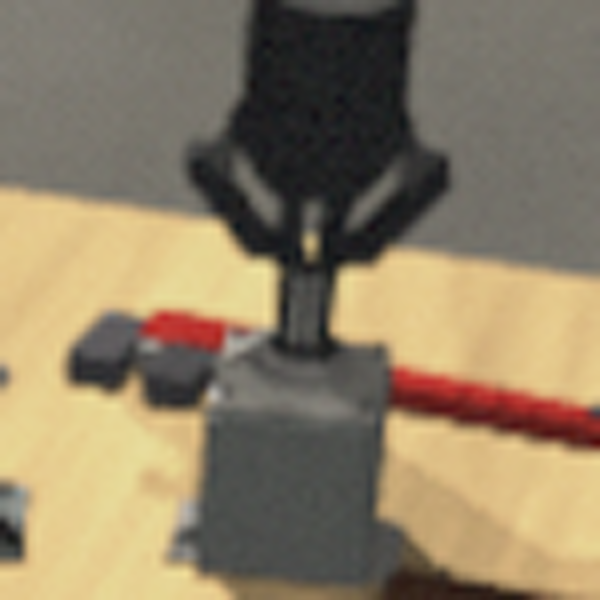

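The force is high (15 N) at TCP z 110.9, where full travel should be at about 107. I probe the force/height profile.

```bash
f(){ grep -E 'eef|force' | tr '\n' ' '; echo; }
python3 -m creep '{"hand":[1,1,1,1],"dp":[[0,0,-12],[0,0,0],[0,0,0],[0,0,0]],"delta_rot":[[0,0,0],[0,0,0],[0,0,0],[0,0,0]]}' | f
python3 -m creep '{"hand":[1,1,1],"dp":[[0,0,2],[0,0,0],[0,0,0]],"delta_rot":[[0,0,0],[0,0,0],[0,0,0]]}' | f
python3 -m creep '{"hand":[1,1,1],"dp":[[0,0,2],[0,0,0],[0,0,0]],"delta_rot":[[0,0,0],[0,0,0],[0,0,0]]}' | f
python3 -m creep '{"hand":[1,1,1],"dp":[[0,0,1.5],[0,0,0],[0,0,0]],"delta_rot":[[0,0,0],[0,0,0],[0,0,0]]}' | f
python3 -m creep '{"hand":[1,1,1],"dp":[[0,0,1.5],[0,0,0],[0,0,0]],"delta_rot":[[0,0,0],[0,0,0],[0,0,0]]}' | f
python3 -m creep '{"hand":[1,1,1],"dp":[[0,0,1.5],[0,0,0],[0,0,0]],"delta_rot":[[0,0,0],[0,0,0],[0,0,0]]}' | f
python3 -m creep '{"hand":[1,1,1],"dp":[[0,0,1.5],[0,0,0],[0,0,0]],"delta_rot":[[0,0,0],[0,0,0],[0,0,0]]}' | f
```

```text
eef_pos: [423.3, -360.9, 120.0] wrist_force: [-1.0, 1.2, 0.4] 
eef_pos: [423.2, -360.6, 117.6] wrist_force: [0.3, 0.5, -0.6] 
eef_pos: [423.5, -360.9, 116.3] wrist_force: [-0.2, 0.5, 1.6] 
eef_pos: [423.6, -360.9, 115.0] wrist_force: [-1.5, 0.3, 2.8] 
eef_pos: [423.6, -360.9, 113.4] wrist_force: [-1.2, 1.1, 3.5] 
eef_pos: [423.6, -361.0, 111.9] wrist_force: [-1.4, 0.4, 4.8] 
eef_pos: [423.6, -361.0, 111.0] wrist_force: [-2.3, 2.5, 9.0]
```

A clean spring profile (0 to 5 N over 6 mm, then a stop) means the button is fully down, and the tool height reads about 4 mm off. I hold it now for over 3 s, then let it up.

```bash
python3 -m creep '{"hand":[1,1,1,1,1,1,1,1,1,1,1,1,1,1,1,1,1,1,1,1],"dp":[[0,0,1],[0,0,0],[0,0,0],[0,0,0],[0,0,0],[0,0,0],[0,0,0],[0,0,0],[0,0,0],[0,0,0],[0,0,0],[0,0,0],[0,0,0],[0,0,0],[0,0,0],[0,0,0],[0,0,0],[0,0,0],[0,0,0],[0,0,0]],"delta_rot":[[0,0,0],[0,0,0],[0,0,0],[0,0,0],[0,0,0],[0,0,0],[0,0,0],[0,0,0],[0,0,0],[0,0,0],[0,0,0],[0,0,0],[0,0,0],[0,0,0],[0,0,0],[0,0,0],[0,0,0],[0,0,0],[0,0,0],[0,0,0]]}'
python3 -m creep '{"hand":[1,1,1,1,1,1,1,1,1,1,1,1,1,1,1,1,1,1,1,1],"dp":[[0,0,0],[0,0,0],[0,0,0],[0,0,0],[0,0,0],[0,0,0],[0,0,0],[0,0,0],[0,0,0],[0,0,0],[0,0,0],[0,0,0],[0,0,0],[0,0,0],[0,0,0],[0,0,0],[0,0,0],[0,0,0],[0,0,0],[0,0,0]],"delta_rot":[[0,0,0],[0,0,0],[0,0,0],[0,0,0],[0,0,0],[0,0,0],[0,0,0],[0,0,0],[0,0,0],[0,0,0],[0,0,0],[0,0,0],[0,0,0],[0,0,0],[0,0,0],[0,0,0],[0,0,0],[0,0,0],[0,0,0],[0,0,0]]}'
python3 -m creep '{"hand":[1,1,1,1,0.4,0.4,0.4,0.4,0.4,0.4,0.4,0.4,0.4,0.4,0.4,0.4,0.4,0.4,0.4],"dp":[[0,0,0],[0,0,0],[0,0,-20],[0,0,-20],[0,0,-20],[0,0,-20],[0,0,-20],[0,0,0],[0,0,0],[0,0,0],[0,0,0],[0,0,0],[0,0,0],[0,0,0],[0,0,0],[0,0,0],[0,0,0],[0,0,0],[0,0,0]],"delta_rot":[[0,0,0],[0,0,0],[0,0,0],[0,0,0],[0,0,0],[0,0,0],[0,0,0],[0,0,-0.1214],[0,0,-0.1214],[0,0,-0.1214],[0,0,-0.1214],[0,0,-0.1214],[0,0,-0.1214],[0,0,-0.1214],[0,0,-0.1214],[0,0,-0.1214],[0,0,-0.1214],[0,0,-0.1214],[0,0,0]]}'
python3 - <<'E'
from h import *
t=optics.snapshot("top")
for r in slats(t,18,150):
    if 300<r[1][0]<720 and -200<r[1][1]<600: print(*r)
print(readout.read_state()["eef_pos"],readout.read_state()["orientation"])
E
```

```text
clock: 17.02
eef_pos: [423.6, -361.0, 110.9]
orientation: [180.0, 0.0, 103.5]
wrist_force: [-4.1, 3.6, 16.3]
grip_width: -0.004
clock: 18.68
eef_pos: [423.6, -361.0, 110.9]
orientation: [180.0, 0.0, 103.5]
wrist_force: [-3.7, 4.5, 15.9]
grip_width: -0.003
clock: 20.27
eef_pos: [423.7, -361.0, 208.8]
orientation: [180.0, -0.0, -179.9]
wrist_force: [-0.2, -0.3, 0.1]
grip_width: 0.597
[201, 159, 8, 44, 288] [645.1 323.2] [647.5 323.2] [164.6  25.8] -0.5
[223, 164, 9, 44, 281] [628.5 236.7] [628.3 237.1] [164.2  25.9] -1.1
[223, 212, 8, 45, 297] [444.6 235. ] [445.9 236. ] [163.2  25.9] 0.9
[174, 216, 7, 45, 302] [431.6 418.9] [431.3 419.3] [163.5  22.4] 1.7
[242, 223, 9, 45, 295] [403.6 163.5] [405.6 163.9] [163.1  25.1] 3.6
[285, 238, 17, 35, 154] [369.5 -10.2] [367.3 -10.4] [133.9  29.5] -16.9
[ 423.63903384 -360.97434464  208.87405286] [ 1.79981448e+02 -7.41229863e-03  1.79856675e+02]
```

The button was held for over 3 s and let up. The slat that was at (433,134) has been knocked to (404,164), which is measured. Now the first slat.

```bash
python3 -m creep '{"hand":[0.4,0.4,0.4,0.4,0.4,0.4,0.4,0.4,0.4,0.4,0.4,0.4,0.4,0.4,0.4,0.4,0.4,0.4,0.4,0.4],"dp":[[0,0,0],[-0.8,30.9,0],[-0.8,30.9,0],[-0.8,30.9,0],[-0.8,30.9,0],[-0.8,30.9,0],[-0.8,30.9,0],[-0.8,30.9,0],[-0.8,30.9,0],[-0.8,30.9,0],[-0.8,30.9,0],[-0.8,30.9,0],[-0.8,30.9,0],[-0.8,30.9,0],[-0.8,30.9,0],[-0.8,30.9,0],[-0.8,30.9,0],[-0.8,30.9,0],[0,0,0],[0,0,0]],"delta_rot":[[0,0,-0.065],[0,0,0],[0,0,0],[0,0,0],[0,0,0],[0,0,0],[0,0,0],[0,0,0],[0,0,0],[0,0,0],[0,0,0],[0,0,0],[0,0,0],[0,0,0],[0,0,0],[0,0,0],[0,0,0],[0,0,0],[0,0,0],[0,0,0]]}'
python3 -m creep '{"hand":[0.4,0.4,0.4,0.4,0.4,0.4,0.4,0.4,0.4,0.4],"dp":[[0,0,30],[0,0,30],[0,0,30],[0,0,30],[0,0,30],[0,0,25],[0,0,15],[0,0,9],[0,0,0],[0,0,0]],"delta_rot":[[0,0,0],[0,0,0],[0,0,0],[0,0,0],[0,0,0],[0,0,0],[0,0,0],[0,0,0],[0,0,0],[0,0,0]]}'
python3 -m creep '{"hand":[1,1,1,1,1,1,1,1,1],"dp":[[0,0,0],[0,0,0],[0,0,0],[0,0,0],[0,0,0],[0,0,0],[0,0,0],[0,0,0],[0,0,0]],"delta_rot":[[0,0,0],[0,0,0],[0,0,0],[0,0,0],[0,0,0],[0,0,0],[0,0,0],[0,0,0],[0,0,0]]}'
```

```text
clock: 21.98
eef_pos: [402.8, 165.3, 209.2]
orientation: [-180.0, 0.0, -176.2]
wrist_force: [-1.3, -1.0, 0.0]
grip_width: 0.602
clock: 22.82
eef_pos: [403.2, 163.4, 10.5]
orientation: [-180.0, -0.0, -176.4]
wrist_force: [-1.0, -0.7, -0.0]
grip_width: 0.604
clock: 23.57
eef_pos: [404.3, 164.3, 11.8]
orientation: [-180.0, 0.2, -176.3]
wrist_force: [-0.9, -0.4, 5.1]
grip_width: 0.278
```

```bash
python3 -m creep '{"hand":[1,1,1,1,1,1,1,1,1,1,1,1,1,1,1,1,1],"dp":[[0,0,-15],[0,0,-15],[0,0,-15],[0,0,-15],[0,0,0],[0,0,0],[0,0,0],[0,0,0],[0,0,0],[0,0,0],[0,0,0],[0,0,0],[0,0,0],[0,0,0],[0,0,0],[0,0,0],[0,0,0]],"delta_rot":[[0,0,0],[0,0,0],[0,0,0],[0,0,0],[0,0,-0.1228],[0,0,-0.1228],[0,0,-0.1228],[0,0,-0.1228],[0,0,-0.1228],[0,0,-0.1228],[0,0,-0.1228],[0,0,-0.1228],[0,0,-0.1228],[0,0,-0.1228],[0,0,-0.1228],[0,0,-0.1228],[0,0,0]]}'
python3 -m creep '{"hand":[1,1,1,1,1,1,1,1,1,1,1,1,1,1],"dp":[[20.7,-19.8,0],[20.7,-19.8,0],[20.7,-19.8,0],[20.7,-19.8,0],[20.7,-19.8,0],[20.7,-19.8,0],[20.7,-19.8,0],[20.7,-19.8,0],[20.7,-19.8,0],[20.7,-19.8,0],[20.7,-19.8,0],[0,0,0],[0,0,0],[0,0,0]],"delta_rot":[[0,0,0],[0,0,0],[0,0,0],[0,0,0],[0,0,0],[0,0,0],[0,0,0],[0,0,0],[0,0,0],[0,0,0],[0,0,0],[0,0,0],[0,0,0],[0,0,0]]}'
python3 - <<'E'
from h import *
s=optics.snapshot("side")
cv2.imwrite('pics/g1.png',cv2.resize(s['color'][110:290,170:410,::-1],(800,600),interpolation=cv2.INTER_CUBIC))
E
```

```text
clock: 24.98
eef_pos: [403.4, 164.2, 71.2]
orientation: [-179.9, 0.0, -91.7]
wrist_force: [-0.2, 0.0, -0.8]
grip_width: 0.279
clock: 26.15
eef_pos: [612.7, -70.2, 70.3]
orientation: [179.9, 0.0, -92.0]
wrist_force: [-0.5, -0.6, -0.6]
grip_width: 0.281
```

View pics/g1.png

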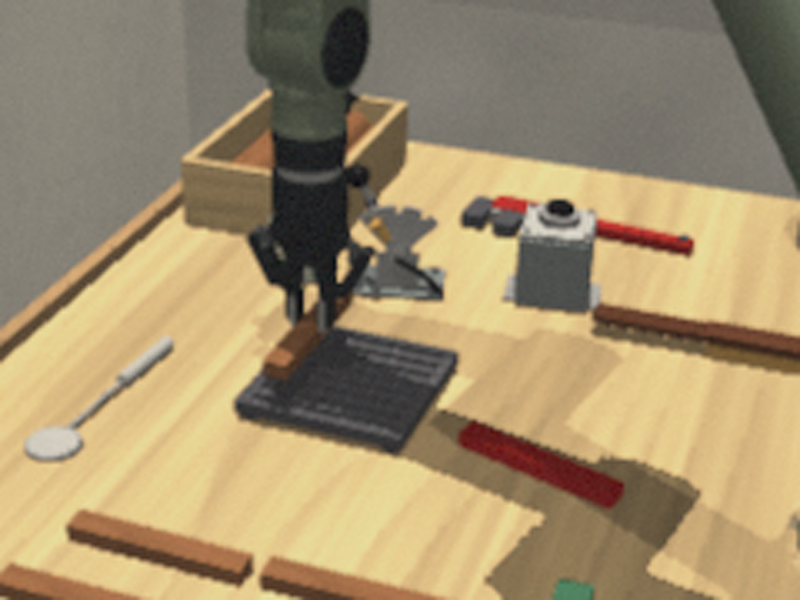

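The slat is held level above the grate's far side, across the bars. I lower it, watching the force.

```bash
python3 -m creep '{"hand":[1,1,1,1,1,1,1,1,1],"dp":[[0,1.0,0],[0,0,12],[0,0,12],[0,0,5],[0,0,3],[0,0,2],[0,0,0],[0,0,0],[0,0,0]],"delta_rot":[[0,0,0],[0,0,0],[0,0,0],[0,0,0],[0,0,0],[0,0,0],[0,0,0],[0,0,0],[0,0,0]]}'
```

```text
clock: 26.95
eef_pos: [612.8, -70.6, 36.7]
orientation: [-180.0, -0.0, -91.8]
wrist_force: [0.1, 0.3, -0.5]
grip_width: 0.279
```

```bash
python3 -m creep '{"hand":[1,1,1,0.4,0.4,0.4,0.4,0.4,0.4,0.4,0.4],"dp":[[0,0,1.5],[0,0,0],[0,0,0],[0,0,0],[0,0,0],[0,0,0],[0,0,0],[0,0,-15],[0,0,-15],[0,0,-15],[0,0,-15]],"delta_rot":[[0,0,0],[0,0,0],[0,0,0],[0,0,0],[0,0,0],[0,0,0],[0,0,0],[0,0,0],[0,0,0],[0,0,0],[0,0,0]]}'
python3 -m creep '{"hand":[0.4,0.4,0.4,0.4,0.4,0.4,0.4,0.4,0.4,0.4,0.4,0.4,0.4],"dp":[[-25,14.9,0],[-25,14.9,0],[-25,14.9,0],[-25,14.9,0],[-25,14.9,0],[-25,14.9,0],[-25,14.9,0],[-25,14.9,0],[-25,14.9,0],[-25,14.9,0],[-25,14.9,0],[-25,14.9,0],[0,0,0]],"delta_rot":[[0,0,0],[0,0,0],[0,0,0],[0,0,0],[0,0,0],[0,0,0],[0,0,0],[0,0,0],[0,0,0],[0,0,0],[0,0,0],[0,0,0],[0,0,0]]}'
python3 -m creep '{"hand":[0.4,0.4,0.4,0.4,0.4,0.4,0.4,0.4,0.4,0.4,0.4,0.4,0.4,0.4,0.4],"dp":[[0,0,0],[0,0,0],[0,0,0],[0,0,0],[0,0,0],[0,0,0],[0,0,0],[0,0,0],[0,0,0],[0,0,0],[0,0,0],[0,0,0],[0,0,0],[0,0,0],[0,0,0]],"delta_rot":[[0,0,0.1168],[0,0,0.1168],[0,0,0.1168],[0,0,0.1168],[0,0,0.1168],[0,0,0.1168],[0,0,0.1168],[0,0,0.1168],[0,0,0.1168],[0,0,0.1168],[0,0,0.1168],[0,0,0.1168],[0,0,0.1168],[0,0,0],[0,0,0]]}'
python3 - <<'E'
from h import *
t=optics.snapshot("top")
for r in slats(t,18,100):
    if 300<r[1][0]<720 and -200<r[1][1]<600: print(*r)
print("on grate z42:")
for r in slats(t,42,100):
    if 450<r[1][0]<720 and -200<r[1][1]<30: print(*r)
for d in spotter.cut_out(t,"grate_top")[:1]: print(*rect(t,d["mask"],24))
E
```

```text
clock: 27.87
eef_pos: [612.3, -70.4, 95.5]
orientation: [180.0, 0.0, -91.8]
wrist_force: [0.1, -0.7, -0.0]
grip_width: 0.601
clock: 28.95
eef_pos: [440.6, 238.6, 95.0]
orientation: [179.9, 0.1, -91.5]
wrist_force: [-0.9, 0.6, 1.0]
grip_width: 0.601
clock: 30.2
eef_pos: [443.6, 234.8, 95.0]
orientation: [-180.0, 0.0, -178.7]
wrist_force: [0.5, -0.4, -0.4]
grip_width: 0.598
[201, 159, 8, 44, 277] [648.  323.2] [647.5 323. ] [164.8  25.3] -0.8
[223, 164, 9, 44, 285] [627.3 237. ] [628.3 237.4] [164.2  26.4] -0.8
[286, 184, 46, 10, 359] [615.3 -68.8] [615.5 -68.5] [169.2  30. ] 88.0
[174, 216, 8, 45, 239] [417.3 420.2] [431.3 417.4] [163.4  25.8] 1.8
[282, 237, 20, 47, 181] [346.8  -3.4] [348.9  -4.4] [173.3  30.2] -17.0
on grate z42:
[286, 184, 46, 10, 359] [611.1 -67.5] [611.2 -67.3] [166.6  29.6] 88.0
[558.5 -66.7] [568.7 -66.3] [180.5 177.9] -0.8
```

Slat 1 lies at +42 mm and square to the grate. Slat 2 is next.

```bash
python3 -m creep '{"hand":[0.4,0.4,0.4,0.4,0.4,0.4,0.4,1,1,1,1,1,1,1,1,1],"dp":[[0,1,0],[0,0,25],[0,0,25],[0,0,20],[0,0,13],[0,0,0],[0,0,0],[0,0,0],[0,0,0],[0,0,0],[0,0,0],[0,0,0],[0,0,0],[0,0,0],[0,0,0],[0,0,0]],"delta_rot":[[0,0,0],[0,0,0],[0,0,0],[0,0,0],[0,0,0],[0,0,0],[0,0,0],[0,0,0],[0,0,0],[0,0,0],[0,0,0],[0,0,0],[0,0,0],[0,0,0],[0,0,0],[0,0,0]]}'
python3 -m creep '{"hand":[1,1,1,1,1,1,1,1,1,1,1,1,1,1,1,1,1,1],"dp":[[0,0,-15],[0,0,-15],[0,0,-15],[0,0,-15],[0,0,0],[0,0,0],[0,0,0],[0,0,0],[0,0,0],[0,0,0],[0,0,0],[0,0,0],[0,0,0],[0,0,0],[0,0,0],[0,0,0],[0,0,0],[0,0,0]],"delta_rot":[[0,0,0],[0,0,0],[0,0,0],[0,0,0],[0,0,-0.1168],[0,0,-0.1168],[0,0,-0.1168],[0,0,-0.1168],[0,0,-0.1168],[0,0,-0.1168],[0,0,-0.1168],[0,0,-0.1168],[0,0,-0.1168],[0,0,-0.1168],[0,0,-0.1168],[0,0,-0.1168],[0,0,-0.1168],[0,0,0]]}'
```

```text
clock: 31.63
eef_pos: [444.5, 236.6, 13.4]
orientation: [179.9, 0.1, -178.8]
wrist_force: [-2.1, -0.5, 5.9]
grip_width: 0.274
clock: 33.13
eef_pos: [443.6, 236.3, 72.5]
orientation: [-179.9, 0.0, -91.7]
wrist_force: [-0.8, 0.0, 0.2]
grip_width: 0.275
```

```bash
python3 -m creep '{"hand":[1,1,1,1,1,1,1,1,1,1,1,1,1,1],"dp":[[27.3,-8.25,0],[27.3,-8.25,0],[27.3,-8.25,0],[27.3,-8.25,0],[27.3,-8.25,0],[27.3,-8.25,0],[27.3,-8.25,0],[27.3,-8.25,0],[27.3,-8.25,0],[27.3,-8.25,0],[27.3,-8.25,0],[0,0,0],[0,0,0],[0,0,0]],"delta_rot":[[0,0,0],[0,0,0],[0,0,0],[0,0,0],[0,0,0],[0,0,0],[0,0,0],[0,0,0],[0,0,0],[0,0,0],[0,0,0],[0,0,0],[0,0,0],[0,0,0]]}'
python3 -m creep '{"hand":[1,1,1,1,1,1,1,1,1],"dp":[[0,0,0],[0,0,12],[0,0,12],[0,0,6],[0,0,4],[0,0,1.5],[0,0,0],[0,0,0],[0,0,0]],"delta_rot":[[0,0,0],[0,0,0],[0,0,0],[0,0,0],[0,0,0],[0,0,0],[0,0,0],[0,0,0],[0,0,0]]}'
```

```text
clock: 34.3
eef_pos: [523.9, -66.6, 72.0]
orientation: [180.0, 0.0, -92.0]
wrist_force: [-0.3, 0.7, -0.7]
grip_width: 0.275
clock: 35.05
eef_pos: [524.7, -66.8, 36.7]
orientation: [-180.0, -0.0, -91.8]
wrist_force: [0.2, 0.0, -1.2]
grip_width: 0.272
```

```bash
python3 -m creep '{"hand":[1,0.4,0.4,0.4,0.4,0.4,0.4,0.4,0.4],"dp":[[0,0,0.5],[0,0,0],[0,0,0],[0,0,0],[0,0,0],[0,0,-15],[0,0,-15],[0,0,-15],[0,0,-15]],"delta_rot":[[0,0,0],[0,0,0],[0,0,0],[0,0,0],[0,0,0],[0,0,0],[0,0,0],[0,0,0],[0,0,0]]}'
python3 -m creep '{"hand":[0.4,0.4,0.4,0.4,0.4,0.4,0.4,0.4,0.4,0.4,0.4,0.4,0.4,0.4,0.4,0.4,0.4,0.4],"dp":[[-28.4,6.4,0],[-28.4,6.4,0],[-28.4,6.4,0],[-28.4,6.4,0],[-28.4,6.4,0],[-28.4,6.4,0],[-28.4,6.4,0],[-28.4,6.4,0],[-28.4,6.4,0],[-28.4,6.4,0],[-28.4,6.4,0],[-28.4,6.4,0],[-28.4,6.4,0],[-28.4,6.4,0],[-28.4,6.4,0],[-28.4,6.4,0],[-28.4,6.4,0],[0,0,0]],"delta_rot":[[0,0,0],[0,0,0],[0,0,0],[0,0,0],[0,0,0],[0,0,0],[0,0,0],[0,0,0],[0,0,0],[0,0,0],[0,0,0],[0,0,0],[0,0,0],[0,0,0],[0,0,0],[0,0,0],[0,0,0],[0,0,0]]}'
python3 -m creep '{"hand":[0.4,0.4,0.4,0.4,0.4,0.4,0.4,0.4,0.4,0.4,0.4,0.4,0.4,0.4,0.4],"dp":[[0,0,0],[0,0,0],[0,0,0],[0,0,0],[0,0,0],[0,0,0],[0,0,0],[0,0,0],[0,0,0],[0,0,0],[0,0,0],[0,0,0],[0,0,0],[0,0,0],[0,0,0]],"delta_rot":[[0,0,0.116],[0,0,0.116],[0,0,0.116],[0,0,0.116],[0,0,0.116],[0,0,0.116],[0,0,0.116],[0,0,0.116],[0,0,0.116],[0,0,0.116],[0,0,0.116],[0,0,0.116],[0,0,0.116],[0,0,0],[0,0,0]]}'
python3 - <<'E'
from h import *
t=optics.snapshot("top")
for r in slats(t,18,100):
    if 300<r[1][0]<720 and -200<r[1][1]<600: print(*r)
print("on grate z42:")
for r in slats(t,42,100):
    if 450<r[1][0]<720 and -200<r[1][1]<30: print(*r)
cv2.imwrite('pics/t5.png',cv2.resize(t['color'][140:280,150:430,::-1],(800,400),interpolation=cv2.INTER_CUBIC))
E
```

```text
clock: 35.8
eef_pos: [524.2, -66.9, 96.4]
orientation: [180.0, 0.0, -91.8]
wrist_force: [-0.1, 0.0, 0.0]
grip_width: 0.6
clock: 37.3
eef_pos: [430.2, 423.9, 96.0]
orientation: [-180.0, 0.2, -91.6]
wrist_force: [1.0, -0.9, -0.4]
grip_width: 0.598
clock: 38.55
eef_pos: [431.2, 418.7, 95.8]
orientation: [-180.0, -0.0, -178.1]
wrist_force: [0.2, 0.4, 1.3]
grip_width: 0.603
[200, 159, 9, 44, 288] [644.9 323.3] [647.5 323.9] [164.7  26.8] -0.4
[223, 164, 9, 44, 281] [627.8 236.8] [628.3 237.1] [164.3  25.8] -1.1
[286, 184, 46, 10, 361] [615.2 -69. ] [615.2 -68.5] [169.2  30.6] 88.0
[285, 208, 48, 10, 374] [526.2 -67.4] [526.4 -67.8] [175.3  30.1] 87.1
[282, 238, 20, 46, 222] [350.3  -4.8] [349.2  -4.6] [171.9  30. ] -17.4
[173, 240, 8, 21, 123] [387.  419.9] [385.9 420.2] [74.3 23.2] 4.6
on grate z42:
[286, 184, 46, 10, 361] [611.  -67.7] [610.9 -67.2] [166.6  30.2] 88.0
[285, 208, 48, 10, 374] [523.2 -66.1] [523.5 -66.5] [172.7  29.7] 87.1
```

View pics/t5.png

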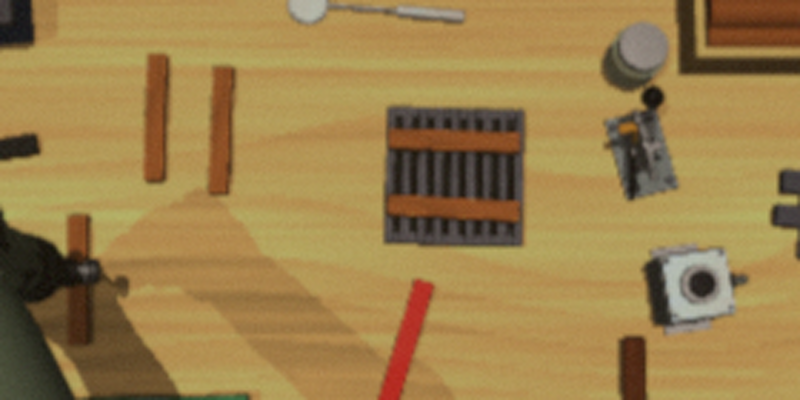

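Both layer-1 slats are square and centred, at 611 and 523 in x, with grate mid-row 175 and slat mid-row 174. The damper knob is at the brass end. Slat 3 goes along the bars.

```bash
python3 -m creep '{"hand":[0.4,0.4,0.4,0.4,0.4,0.4,0.4,1,1,1,1,1,1,1,1,1],"dp":[[0,0,0],[0,0,25],[0,0,25],[0,0,21],[0,0,13],[0,0,0],[0,0,0],[0,0,0],[0,0,0],[0,0,0],[0,0,0],[0,0,0],[0,0,0],[0,0,0],[0,0,0],[0,0,0]],"delta_rot":[[0,0,0],[0,0,0],[0,0,0],[0,0,0],[0,0,0],[0,0,0],[0,0,0],[0,0,0],[0,0,0],[0,0,0],[0,0,0],[0,0,0],[0,0,0],[0,0,0],[0,0,0],[0,0,0]]}'
python3 -m creep '{"hand":[1,1,1,1,1,1,1],"dp":[[0,0,-20],[0,0,-20],[0,0,-20],[0,0,-20],[0,0,0],[0,0,0],[0,0,0]],"delta_rot":[[0,0,0],[0,0,0],[0,0,0],[0,0,0],[0,0,0.068],[0,0,0],[0,0,0]]}'
python3 -m creep '{"hand":[1,1,1,1,1,1,1,1,1,1,1,1,1,1,1,1,1,1,1,1],"dp":[[-8.5,-29.2,0],[-8.5,-29.2,0],[-8.5,-29.2,0],[-8.5,-29.2,0],[-8.5,-29.2,0],[-8.5,-29.2,0],[-8.5,-29.2,0],[-8.5,-29.2,0],[-8.5,-29.2,0],[-8.5,-29.2,0],[-8.5,-29.2,0],[-8.5,-29.2,0],[-8.5,-29.2,0],[-8.5,-29.2,0],[-8.5,-29.2,0],[-8.5,-29.2,0],[-8.5,-29.2,0],[-8.5,-29.2,0],[0,0,0],[0,0,0]],"delta_rot":[[0,0,0],[0,0,0],[0,0,0],[0,0,0],[0,0,0],[0,0,0],[0,0,0],[0,0,0],[0,0,0],[0,0,0],[0,0,0],[0,0,0],[0,0,0],[0,0,0],[0,0,0],[0,0,0],[0,0,0],[0,0,0],[0,0,0],[0,0,0]]}'
python3 -m creep '{"hand":[1,1,1,1,1,1,1,1,1],"dp":[[0,0,0],[0,0,12],[0,0,12],[0,0,7],[0,0,5],[0,0,1],[0,0,0],[0,0,0],[0,0,0]],"delta_rot":[[0,0,0],[0,0,0],[0,0,0],[0,0,0],[0,0,0],[0,0,0],[0,0,0],[0,0,0],[0,0,0]]}'
```

```text
clock: 39.93
eef_pos: [432.2, 420.0, 13.6]
orientation: [179.9, 0.1, -178.2]
wrist_force: [-0.3, -0.2, 6.1]
grip_width: 0.277
clock: 40.52
eef_pos: [431.1, 419.1, 92.2]
orientation: [180.0, 0.0, 177.9]
wrist_force: [-0.7, -0.1, -0.9]
grip_width: 0.273
clock: 42.18
eef_pos: [564.0, -113.2, 90.9]
orientation: [180.0, -0.1, 177.8]
wrist_force: [-0.8, 0.2, -0.5]
grip_width: 0.272
clock: 42.93
eef_pos: [564.6, -111.5, 55.0]
orientation: [-180.0, 0.0, 177.9]
wrist_force: [-0.3, -0.2, -0.1]
grip_width: 0.273
```

```bash
python3 -m creep '{"hand":[1,0.4,0.4,0.4,0.4,0.4,0.4,0.4,0.4],"dp":[[0,0,1],[0,0,0],[0,0,0],[0,0,0],[0,0,0],[0,0,-15],[0,0,-15],[0,0,-10],[0,0,-10]],"delta_rot":[[0,0,0],[0,0,0],[0,0,0],[0,0,0],[0,0,0],[0,0,0],[0,0,0],[0,0,0],[0,0,0]]}'
python3 -m creep '{"hand":[0.4,0.4,0.4,0.4,0.4,0.4,0.4,0.4,0.4,0.4,0.4,0.4,0.4,0.4,0.4,0.4],"dp":[[-4.2,29.2,0],[-4.2,29.2,0],[-4.2,29.2,0],[-4.2,29.2,0],[-4.2,29.2,0],[-4.2,29.2,0],[-4.2,29.2,0],[-4.2,29.2,0],[-4.2,29.2,0],[-4.2,29.2,0],[-4.2,29.2,0],[-4.2,29.2,0],[0,0,0],[0,0,0],[0,0,0],[0,0,0]],"delta_rot":[[0,0,0],[0,0,0],[0,0,0],[0,0,0],[0,0,0],[0,0,0],[0,0,0],[0,0,0],[0,0,0],[0,0,0],[0,0,0],[0,0,0],[0,0,-0.019],[0,0,0],[0,0,0],[0,0,0]]}'
python3 - <<'E'
from h import *
t=optics.snapshot("top")
for r in slats(t,18,60):
    if 300<r[1][0]<720 and -200<r[1][1]<600: print(*r)
h=cv2.cvtColor(t["color"],cv2.COLOR_RGB2HSV)
cv2.imwrite('pics/t6.png',cv2.resize(t['color'][170:230,270:350,::-1],(800,600),interpolation=cv2.INTER_CUBIC))
E
```

```text
clock: 43.68
eef_pos: [564.6, -111.9, 104.6]
orientation: [-180.0, 0.0, 177.9]
wrist_force: [-0.5, 0.1, -0.3]
grip_width: 0.599
clock: 45.02
eef_pos: [627.6, 235.3, 103.7]
orientation: [-180.0, -0.0, 178.9]
wrist_force: [0.6, -0.7, -0.1]
grip_width: 0.604
[285, 178, 48, 47, 973] [569.6 -80. ] [569.2 -67.9] [174.7 173.5] 90.0
[282, 237, 20, 47, 183] [348.1  -4.4] [349.9  -4.7] [173.2  29.8] -17.4
```

View pics/t6.png

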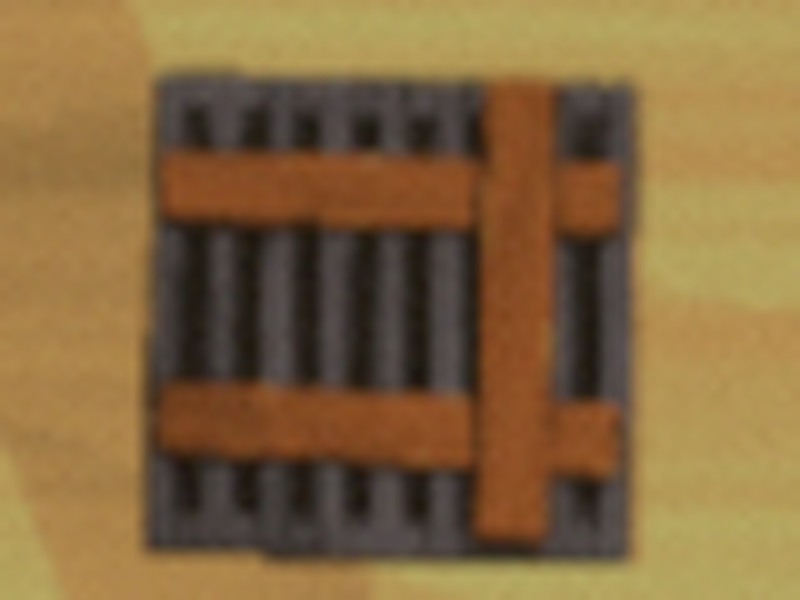

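Slat 3 sits square on top, 44 mm to the right of centre. Slat 4 is next.

```bash
python3 -m creep '{"hand":[0.4,0.4,0.4,0.4,0.4,0.4,0.4,1,1,1,1,1,1,1,1,1],"dp":[[0,1,0],[0,0,28],[0,0,28],[0,0,22],[0,0,14],[0,0,0],[0,0,0],[0,0,0],[0,0,0],[0,0,0],[0,0,0],[0,0,0],[0,0,0],[0,0,0],[0,0,0],[0,0,0]],"delta_rot":[[0,0,0],[0,0,0],[0,0,0],[0,0,0],[0,0,0],[0,0,0],[0,0,0],[0,0,0],[0,0,0],[0,0,0],[0,0,0],[0,0,0],[0,0,0],[0,0,0],[0,0,0],[0,0,0]]}'
python3 -m creep '{"hand":[1,1,1,1,1,1,1],"dp":[[0,0,-20],[0,0,-20],[0,0,-20],[0,0,-20],[0,0,0],[0,0,0],[0,0,0]],"delta_rot":[[0,0,0],[0,0,0],[0,0,0],[0,0,0],[0,0,0.019],[0,0,0],[0,0,0]]}'
python3 -m creep '{"hand":[1,1,1,1,1,1,1,1,1,1,1,1,1],"dp":[[5.6,-29,0],[5.6,-29,0],[5.6,-29,0],[5.6,-29,0],[5.6,-29,0],[5.6,-29,0],[5.6,-29,0],[5.6,-29,0],[5.6,-29,0],[0,0,0],[0,0,0],[0,0,0],[0,0,0]],"delta_rot":[[0,0,0],[0,0,0],[0,0,0],[0,0,0],[0,0,0],[0,0,0],[0,0,0],[0,0,0],[0,0,0],[0,0,0],[0,0,0],[0,0,0],[0,0,0]]}'
python3 -m creep '{"hand":[1,1,1,1,1,1,1,1,1],"dp":[[0,0,0],[0,0,12],[0,0,12],[0,0,7],[0,0,5],[0,0,1],[0,0,0],[0,0,0],[0,0,0]],"delta_rot":[[0,0,0],[0,0,0],[0,0,0],[0,0,0],[0,0,0],[0,0,0],[0,0,0],[0,0,0],[0,0,0]]}'
```

```text
clock: 46.4
eef_pos: [629.4, 237.7, 14.0]
orientation: [180.0, 0.2, 178.9]
wrist_force: [-0.9, -0.5, 6.7]
grip_width: 0.276
clock: 46.98
eef_pos: [627.4, 237.4, 91.3]
orientation: [-180.0, -0.0, 177.9]
wrist_force: [-1.3, -0.7, -0.8]
grip_width: 0.273
clock: 48.07
eef_pos: [567.5, -20.4, 91.2]
orientation: [180.0, -0.1, 177.9]
wrist_force: [-0.6, 0.3, -0.2]
grip_width: 0.273
clock: 48.82
eef_pos: [568.0, -21.1, 55.1]
orientation: [180.0, 0.0, 177.9]
wrist_force: [-0.7, 1.2, 0.9]
grip_width: 0.271
```

```bash
python3 -m creep '{"hand":[1,1,0.4,0.4,0.4,0.4,0.4,0.4,0.4,0.4],"dp":[[0,-1,0],[0,0,1],[0,0,0],[0,0,0],[0,0,0],[0,0,0],[0,0,-15],[0,0,-15],[0,0,-10],[0,0,-10]],"delta_rot":[[0,0,0],[0,0,0],[0,0,0],[0,0,0],[0,0,0],[0,0,0],[0,0,0],[0,0,0],[0,0,0],[0,0,0]]}'
python3 -m creep '{"hand":[0.4,0.4,0.4,0.4,0.4,0.4,0.4,0.4,0.4,0.4,0.4,0.4,0.4,0.4,0.4,0.4],"dp":[[-5.5,29,0],[-5.5,29,0],[-5.5,29,0],[-5.5,29,0],[-5.5,29,0],[-5.5,29,0],[-5.5,29,0],[-5.5,29,0],[-5.5,29,0],[-5.5,29,0],[-5.5,29,0],[-5.5,29,0],[0,0,0],[0,0,0],[0,0,0],[0,0,0]],"delta_rot":[[0,0,0],[0,0,0],[0,0,0],[0,0,0],[0,0,0],[0,0,0],[0,0,0],[0,0,0],[0,0,0],[0,0,0],[0,0,0],[0,0,0],[0,0,-0.028],[0,0,0],[0,0,0],[0,0,0]]}'
python3 -m creep '{"hand":[0.4,0.4,0.4,0.4,0.4,0.4,0.4,1,1,1,1,1,1,1,1,1],"dp":[[0,0,0],[0,0,28],[0,0,28],[0,0,22],[0,0,14],[0,0,0],[0,0,0],[0,0,0],[0,0,0],[0,0,0],[0,0,0],[0,0,0],[0,0,0],[0,0,0],[0,0,0],[0,0,0]],"delta_rot":[[0,0,0],[0,0,0],[0,0,0],[0,0,0],[0,0,0],[0,0,0],[0,0,0],[0,0,0],[0,0,0],[0,0,0],[0,0,0],[0,0,0],[0,0,0],[0,0,0],[0,0,0],[0,0,0]]}'
```

```text
clock: 49.65
eef_pos: [567.9, -22.6, 104.6]
orientation: [-180.0, 0.0, 177.9]
wrist_force: [-0.2, -0.2, -0.4]
grip_width: 0.599
clock: 50.98
eef_pos: [646.5, 321.9, 103.7]
orientation: [-180.0, -0.0, 179.4]
wrist_force: [-0.6, -0.4, 0.8]
grip_width: 0.598
clock: 52.32
eef_pos: [648.3, 323.4, 14.5]
orientation: [179.9, 0.2, 179.5]
wrist_force: [-0.3, -1.1, 5.5]
grip_width: 0.272
```

```bash
python3 -m creep '{"hand":[1,1,1,1,1,1,1,1,1,1,1,1,1,1,1,1,1,1,1,1],"dp":[[0,0,-20],[0,0,-20],[0,0,-20],[0,0,-20],[0,0,-20],[0,0,0],[0,0,0],[0,0,0],[0,0,0],[0,0,0],[0,0,0],[0,0,0],[0,0,0],[0,0,0],[0,0,0],[0,0,0],[0,0,0],[0,0,0],[0,0,0],[0,0,0]],"delta_rot":[[0,0,0],[0,0,0],[0,0,0],[0,0,0],[0,0,0],[0,0,-0.1188],[0,0,-0.1188],[0,0,-0.1188],[0,0,-0.1188],[0,0,-0.1188],[0,0,-0.1188],[0,0,-0.1188],[0,0,-0.1188],[0,0,-0.1188],[0,0,-0.1188],[0,0,-0.1188],[0,0,-0.1188],[0,0,-0.1188],[0,0,0],[0,0,0]]}'
python3 -m creep '{"hand":[1,1,1,1,1,1,1,1,1,1,1,1,1,1,1,1,1,1],"dp":[[28.1,7.9,0],[28.1,7.9,0],[28.1,7.9,0],[28.1,7.9,0],[28.1,7.9,0],[28.1,7.9,0],[28.1,7.9,0],[28.1,7.9,0],[28.1,7.9,0],[28.1,7.9,0],[28.1,7.9,0],[28.1,7.9,0],[28.1,7.9,0],[28.1,7.9,0],[0,0,0],[0,0,0],[0,0,0],[0,0,0]],"delta_rot":[[0,0,0],[0,0,0],[0,0,0],[0,0,0],[0,0,0],[0,0,0],[0,0,0],[0,0,0],[0,0,0],[0,0,0],[0,0,0],[0,0,0],[0,0,0],[0,0,0],[0,0,0],[0,0,0],[0,0,0],[0,0,0]]}'
python3 -m creep '{"hand":[1,1,1,1,1,1,1,1,1],"dp":[[0,0,0],[0,0,12],[0,0,12],[0,0,8],[0,0,5],[0,0,2],[0,0,0],[0,0,0],[0,0,0]],"delta_rot":[[0,0,0],[0,0,0],[0,0,0],[0,0,0],[0,0,0],[0,0,0],[0,0,0],[0,0,0],[0,0,0]]}'
```

```text
clock: 53.98
eef_pos: [646.8, 322.9, 112.3]
orientation: [-180.0, 0.0, -92.2]
wrist_force: [-0.3, -0.0, -0.3]
grip_width: 0.269
clock: 55.48
eef_pos: [522.5, -65.6, 112.1]
orientation: [-180.0, 0.0, -92.0]
wrist_force: [-0.1, 0.3, 0.3]
grip_width: 0.272
clock: 56.23
eef_pos: [521.7, -65.5, 73.4]
orientation: [180.0, 0.1, -92.0]
wrist_force: [-2.7, 1.9, 5.0]
grip_width: 0.269
```

```bash
python3 -m creep '{"hand":[1,0.4,0.4,0.4,0.4,0.4,0.4,0.4,0.4,0.4,0.4,0.4,0.4,0.4,0.4,0.4,0.4,0.4,0.4],"dp":[[0,0,0],[0,0,0],[0,0,0],[0,0,0],[0,0,0],[0,0,-15],[0,0,-20],[0,0,-25],[0,0,-30],[0,0,-30],[-10,25,0],[-10,25,0],[-10,25,0],[-10,25,0],[-10,25,0],[-10,25,0],[0,0,0],[0,0,0],[0,0,0]],"delta_rot":[[0,0,0],[0,0,0],[0,0,0],[0,0,0],[0,0,0],[0,0,0],[0,0,0],[0,0,0],[0,0,0],[0,0,0],[0,0,0],[0,0,0],[0,0,0],[0,0,0],[0,0,0],[0,0,0],[0,0,0],[0,0,0],[0,0,0]]}'
python3 - <<'E'
from h import *
t=optics.snapshot("top");s=optics.snapshot("side")
im=np.zeros((600,800,3),np.uint8)
im[:400,:400]=cv2.resize(t["color"][160:240,270:350,::-1],(400,400),interpolation=cv2.INTER_CUBIC)
im[:400,400:]=cv2.resize(s["color"][190:260,230:320,::-1],(400,400),interpolation=cv2.INTER_CUBIC)
im[400:,:400]=cv2.resize(s["color"][145:205,260:380,::-1],(400,200),interpolation=cv2.INTER_CUBIC)
im[400:,400:]=cv2.resize(t["color"][130:280,130:430,::-1],(400,200),interpolation=cv2.INTER_AREA)
cv2.imwrite('pics/f1.png',im)
for r in slats(t,60,60):
    if 300<r[1][0]<720 and -200<r[1][1]<600: print(*r)
E
```

```text
clock: 57.82
eef_pos: [375.4, -1.3, 193.3]
orientation: [-179.9, -0.0, -92.0]
wrist_force: [0.8, -1.5, -0.2]
grip_width: 0.605
[285, 177, 48, 48, 1209] [564.4 -67. ] [565.  -67.3] [170.9 168.9] 87.8
```

View pics/f1.png

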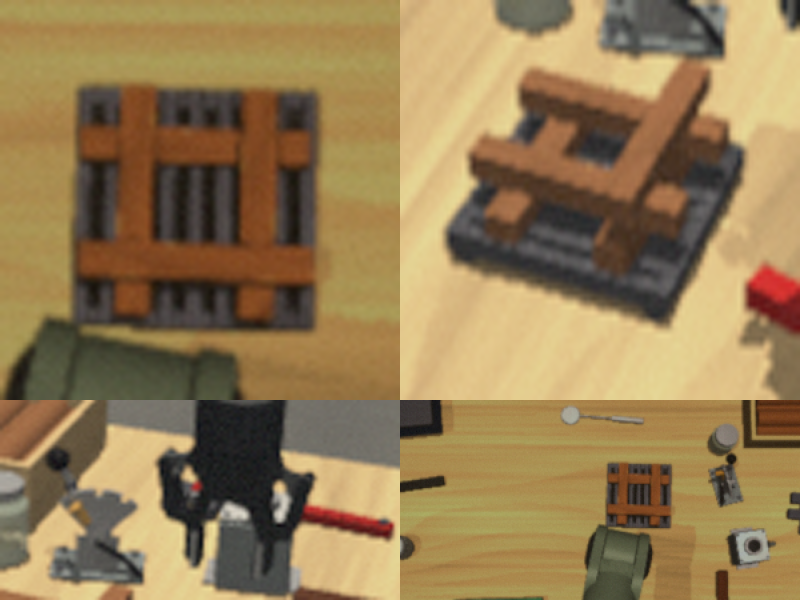

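The crib is square: two slats across, two along, and one on top across the near place. No slats are left on the bench, the lever is at the brass plate and the bystanders are in place.

```bash
python3 -c "
from station import job; print(job.hand_in())"
```

```text
the job is handed in; nothing more can be done
None
```

The kindling crib is built, the flue was purged, and the job is handed in. No verdict comes back, so the checks below are my own.

- **Damper:** My first throw went past the lighting notch, to about 0.62 rad. I nudged it back, and triangulation then put it at about 0.49 rad, where the notch is at 0.50. In the last picture the lever still sits beside the brass plate.
- **Purge:** I held the fan button on its stop for more than 3 s (about 16 N), then let it up. Its force profile was the expected 5 N over 6 mm of travel. The fingers met the button face about 4 mm higher than the scene data gives. I went by the force instead of the height.
- **Crib:** There were five slats on the bench, and one was knocked aside during the run, so I measured it again before picking it up. They now lie two across the bars, two along them, and one across on top in the near place. In the last pictures they are square and flat, 42–46 mm from the grate's centre. The top slat's 45 mm is only an estimate from the picture, corrected for its height.
- **Bench:** In the final view no slats are left on the bench. The bystanders in view and the look-alikes are where they were, and the gripper is clear of everything. I did not measure the bystanders' positions again. The clock stood at about 58 s of the allowed 210 s.

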